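Sift the stone lot into the specimen drawer

ROBOT

A 6-joint arm with a two-finger parallel gripper is mounted at the origin on the work surface. World frame = base frame: x ahead of the robot, y to its left, z up, the work surface at z = 0. Lengths are in m, angles in rad, forces in N, time in s.
With the tool pointing down it reaches from about 0.375 to 0.975 m from the base axis. Payload 3.8 kg.
Tool frame: the origin (TCP) lies midway between the tips of the shut fingers; the grasp point (between the pads) lies 19 mm behind it; z points along the fingers, y is the direction in which the jaws open and shut (so a half turn about z gives the same grasp; the last joint's range is limited). The gripper opens to 85 mm and grips with 20 to 120 N. Pads are 22 mm wide; open, the fingers measure 114 mm over their backs; the gripper's body (76 mm by 85 mm) begins 54 mm behind the grasp point. The pads swing forward as they close: fully open they stand 13 mm farther back than shut.
Start: joints at [-1.248, 0.264, 1.604, -0, 1.274, -0.037], TCP at [0.238, -0.632, 0.231] pointing down, gripper open.
Joint ranges: [-2.63, 2.63], [-0.94, 2.18], [0.31, 2.57], [-1.31, 4.45], [0, 2.66], [-2.55, 2.55]. Speed limits (rad/s): [2.57, 2.57, 3.14, 3.14, 3.14, 3.14].

INTERFACE

Orientations are given as a rotation vector (axis times angle).
In Python, from workcell import bot gives the robot as it stands.
- The arm moves only by the shell command python3 -m inch 'ROWS' [FORCE]. ROWS is JSON, a list of rows, each an object of numbers: "dx", "dy", "dz": the shift along the tool's x, y, z in m; "ax", "ay", "az": the turn, a rotation vector about the tool's x, y, z in degrees; "fingers": the opening, from -1 (shut) to 1 (fully open). A call has 1 to 20 rows; each row is the pose to reach, as a shift and turn from the pose measured when the call began, along the tool's axes at that moment; what a row does not reach only later rows make up. A row lasts 1/8 s, in which the tool goes at most 62.5 mm and 10.7 degrees, less where a joint would pass 70% of its speed; a pose out of reach is approached as far as the arm can. A call with a gripper value outside its range is refused whole. The fingers move at their own pace and stop on an object; FORCE is the grip in N (left out, the last holds). Time passes only in rows, so rows that repeat a pose let the fingers close. It gives the time, the measured TCP pose, the force and the opening at its end, in the units of the state.
- bot.read_state(): the state, without advancing time (a new reading comes with each control period).
- bot.read_camera(name): name is "scene" or "top"; returns (picture, depth): 400x640x3 uint8, blue, green, red; 400x640 float32, m along the optical axis (not along the pixel's ray), 0 where there is no reading.
- bot.get_calibration(name): a dict with "intrinsics" (3x3 intrinsics, pixels), "view" (4x4, takes a point from world to camera coordinates). Camera axes: x right, y down, z forward; pixel columns grow to the right and rows downward; lengths in m; the calibration is good to about 2 mm. A picture is of the moment at which its call begins. get_calibration takes no time and is no camera call.
- bot.finish_job(): hands the job in, once; it reports no verdict.
Trained networks look in the newest picture that a camera, given by its name, has taken for a name from the list of things; names that differ only in an ending like _2 or _b are one class to them, and where a whole thing is asked for, a point or a joint stands for the part that bears it (a point fixed in the world has none). Each returns a list of dicts, best first, with "p" (0 to 1); they miss things now and then, are a little off and sometimes report something else, mostly with a low value. They report only what shows in the picture. A call takes as long as a camera call.
- bot.masks_of(camera, thing): "region" (400x640 bool, what is visible of it) and "box" ([left, top, right, bottom] in pixels, round what is visible of it).
The state is a dict: "time": time; "q": joint angles; "joint_vel": joint speeds; "joint_torque": joint torques, N m; "tool_pos": TCP position; "tcp_rot": TCP orientation; "wrist_force": force on the tool from outside, world axes, zero at the start; "torque": the same for the moment, N m; "width": opening from 0.0 (shut) to 1.0 (fully open).
Only numpy, scipy, OpenCV 4.12 (cv2) and the standard library are available. Lean on these libraries where they do the work, as an engineer would, in place of code of your own. Each camera call takes 0.05 s, during which the arm holds its last target. There are 200 camera calls.

TASK

The sieve sitting across the open specimen drawer holds a mixed lot of large and small stones. Take the sieve by its grip, hold it just clear of the drawer and shake it from side to side until every small stone has dropped into the drawer, keeping the large ones out of the drawer, then set it down flat in the middle of the dark desk pad. Put the large stones in the wooden pencil tray, side by side and not stacked, push the drawer fully home, and leave the pencil cup, tumbler and stapler where they are.

Things in the scene. Friction and masses are not known exactly. Their poses are not given: they have to be found in the camera images.
- drawer_unit: fixed low desktop drawer unit of dark wood, 76 mm high, 244 mm wide (its y); its drawer opens along its -x, towards the robot. Stands on the left or on the right. Origin on the desk under about the middle of the opened drawer; the carcass face is at its x = +113 mm, the carcass runs back to +365 mm, top board at z 62 to 76 mm.
- specimen_drawer (a joint): how far the drawer is open, m: 0 = fully home against its stop, 0.215 = fully out; starts near 0.21, so that much of its inside is uncovered in front of the carcass face. Slides with about 2.5 N of friction, stays where it is left. Inside 200 mm wide (y), 45 mm deep; side walls 8 mm thick, their tops and the front's top at z = 60 mm.
- drawer_floor (a point): point on the drawer's inner floor, midway between its sides and 50 mm behind the inside of its front, moves with the drawer; axes as the drawer unit's; the floor reaches from x = -50 to +176 mm and y = -100 to +100 mm of this point, the rim is 45 mm above it.
- drawer_front (a point): middle of the outer face of the drawer front, 34 mm above the desk, moves with the drawer; the front is 236 mm wide, z 6 to 60 mm, and looks along -x of the unit. A brass knob of 18 mm diameter stands out 18 mm from this point.
- sieve: light wooden sieve with smooth steel slats for a bottom, 188 (x) by 260 mm (y) over all, about 240 g. Origin: centre of its underside. Low walls, tops at z = 20 mm, enclose 176 (x) by 168 mm (y). Outside the y walls, 6 mm thick ledges reach out to y = -130 and +130 mm; they rest on the drawer's side walls at the start (underside at z = 60 mm).
- sieve_slats (a point): middle of the sieve's bottom, on the slats' upper face, 5 mm above its origin; axes as the sieve's. Slats run along x, 176 mm long: inner ones 20 mm wide at y = -24 and +24 mm, outer ones 22 mm wide at y = -73 and +73 mm; between them three open slots 28 mm wide at y = 0, -48 and +48 mm.
- sieve_grip (a point): middle of the sieve's grip, an upright wooden board 10 mm thick (sieve x), 110 mm long (y), 36 mm high, at x = -133, y = 0, z = 46 mm of the sieve, on the robot's side, with 34 mm clear between it and the sieve's wall. Pinch it from above across its thickness; struts hold it at 42 mm either side of the middle.
- lump1: one of the large stones: an angular lump like a rounded-off box, 38 (its x) by 60 (its y) by 32 mm (its z) with broken corners and flat parallel flanks, about 90 g, too big for the slots in any position. Origin in its middle. Starts lying in the sieve with its 60 mm length roughly across the slats. May be absent.
- lump2: one of the large stones: an angular lump like a rounded-off box, 38 (its x) by 60 (its y) by 32 mm (its z) with broken corners and flat parallel flanks, about 90 g, too big for the slots in any position. Origin in its middle. Starts lying in the sieve with its 60 mm length roughly across the slats. May be absent.
- lump3: one of the large stones: an angular lump like a rounded-off box, 38 (its x) by 60 (its y) by 32 mm (its z) with broken corners and flat parallel flanks, about 90 g, too big for the slots in any position. Origin in its middle. Starts lying in the sieve with its 60 mm length roughly across the slats. May be absent.
- lump4: one of the large stones: an angular lump like a rounded-off box, 38 (its x) by 60 (its y) by 32 mm (its z) with broken corners and flat parallel flanks, about 90 g, too big for the slots in any position. Origin in its middle. Starts lying in the sieve with its 60 mm length roughly across the slats. May be absent.
- chip1: one of the small stones: same kind of stone as the large ones but only 17 (its x) by 20 (its y) by 14 mm (its z), about 11 g; drops through a slot in any position once it has slid off a slat. Origin in its middle. Starts on an outer slat of the sieve. May be absent.
- chip2: one of the small stones: same kind of stone as the large ones but only 17 (its x) by 20 (its y) by 14 mm (its z), about 11 g; drops through a slot in any position once it has slid off a slat. Origin in its middle. Starts on an outer slat of the sieve. May be absent.
- chip3: one of the small stones: same kind of stone as the large ones but only 17 (its x) by 20 (its y) by 14 mm (its z), about 11 g; drops through a slot in any position once it has slid off a slat. Origin in its middle. Starts on an outer slat of the sieve. May be absent.
- chip4: one of the small stones: same kind of stone as the large ones but only 17 (its x) by 20 (its y) by 14 mm (its z), about 11 g; drops through a slot in any position once it has slid off a slat. Origin in its middle. Starts on an outer slat of the sieve. May be absent.
- chip5: one of the small stones: same kind of stone as the large ones but only 17 (its x) by 20 (its y) by 14 mm (its z), about 11 g; drops through a slot in any position once it has slid off a slat. Origin in its middle. Starts on an outer slat of the sieve. May be absent.
- chip6: one of the small stones: same kind of stone as the large ones but only 17 (its x) by 20 (its y) by 14 mm (its z), about 11 g; drops through a slot in any position once it has slid off a slat. Origin in its middle. Starts on an outer slat of the sieve. May be absent.
- pad: fixed dark desk pad, 300 (x) by 250 (y) by 3 mm, between the drawer unit and the tray. Origin at the centre of its underside.
- pencil_tray: fixed open wooden pencil tray, 290 (x) by 130 (y) by 22 mm high, walls and floor 6 mm thick, empty at the start. Origin at the centre of its underside.
- pencil_cup: copper-toned pencil cup with pencils, 76 mm diameter, cup 100 mm high, 180 mm with pencils; origin under its centre. Leave alone.
- tumbler: glass tumbler with markers, 72 mm diameter, 95 mm high, 140 mm with markers; origin under its centre. Leave alone.
- stapler: orange stapler lying on its side, 150 (y) by 60 by 36 mm high, beyond the pad; origin under its middle. Leave alone.

How it is judged:
By the outcome, as a careful person would: the job done as asked, in the order asked, and still so for the second after the job is handed in, with the robot touching nothing.
Of lump1, lump2, lump3, lump4 only 3 to 4 are there at a start; the rules pass over those that are not, and their reading is None.
Of chip1, chip2, chip3, chip4, chip5, chip6 only 3 to 6 are there at a start; the rules pass over those that are not, and their reading is None.
At some moment in a run one of lump1, lump2, lump3, lump4 may be knocked a few centimetres aside while the robot is not near it.
It also fails if it takes over 208 s, if anything falls off the work surface, if the arm or the gripper's body presses on something with over 40 N, if the wrist force passes 120 N, or if a joint passes its speed limit or range.

## Working session

There is one attempt and no reset: what is moved stays moved. The work goes in short steps, Python scripts to look and compute and a shell command to move; the robot and the scene stay as the last step left them, time stands still between calls to the robot, and variables do not carry over. Pictures are saved under pics/ and viewed, about 12 in all and at most 16, crops included, and the job is handed in when it is done.

```bash
mkdir -p pics; cat > h.py <<'E'
import numpy as np, cv2
from workcell import bot
from scipy.spatial.transform import Rotation as R
def cam(n):
    im,d=bot.read_camera(n); c=bot.get_calibration(n); return im,d,np.array(c["intrinsics"]),np.array(c["view"])
def cloud(d,K,V):
    v,u=np.mgrid[:d.shape[0],:d.shape[1]]
    P=np.stack([(u-K[0,2])/K[0,0]*d,(v-K[1,2])/K[1,1]*d,d],-1)
    return (P-V[:3,3])@V[:3,:3]   # world
def st():
    s=bot.read_state(); print('t',round(s['time'],2),'pos',np.round(s['tool_pos'],4),'w',round(s['width'],3),'F',np.round(s['wrist_force'],1))
    print(np.round(R.from_rotvec(s['tcp_rot']).as_matrix(),3).tolist(),'q',np.round(s['q'],2)); return s
E
python3 - <<'E'
from h import *
st()
ims=[]
for n in ['top','scene']:
    im,d,K,V=cam(n); cv2.imwrite(f'pics/{n}0.png',im); P=cloud(d,K,V)
    print(n,'cam at',np.round(-V[:3,:3].T@V[:3,3],3))
    for t in ['drawer_unit','specimen_drawer','sieve','sieve_grip','lump1','chip1','pad','pencil_tray','pencil_cup','tumbler','stapler']:
        for m in bot.masks_of(n,t)[:7]:
            if m['p']<.3: continue
            r=m['region']&(d>0); q=P[r]
            if len(q): print(t,round(m['p'],2),np.round(m['box']),np.round(np.median(q,0),3),'lo',np.round(np.percentile(q,2,axis=0),3),'hi',np.round(np.percentile(q,98,axis=0),3))
E
```

```text
t 0.0 pos [ 0.2374 -0.6311  0.2299] w 1.005 F [ 0.8  0.1 -0.3]
[[0.936, 0.352, -0.001], [0.352, -0.936, 0.002], [0.0, -0.002, -1.0]] q [-1.25  0.26  1.61  0.    1.27 -0.04]
top cam at [ 0.377 -0.018  1.204]
drawer_unit 0.76 [164.  92. 259. 258.] [0.72  0.287 0.075] lo [0.412 0.175 0.012] hi [0.876 0.41  0.08 ]
specimen_drawer 0.66 [168. 178. 253. 254.] [0.451 0.271 0.016] lo [0.407 0.187 0.01 ] hi [0.622 0.396 0.08 ]
sieve 0.91 [161. 174. 259. 258.] [0.523 0.275 0.066] lo [0.397 0.167 0.018] hi [0.621 0.42  0.123]
sieve 0.5 [199. 193. 222. 209.] [0.549 0.286 0.096] lo [0.532 0.259 0.075] hi [0.569 0.318 0.1  ]
sieve_grip 0.65 [162. 177. 257. 258.] [0.522 0.272 0.066] lo [0.397 0.166 0.06 ] hi [0.621 0.42  0.123]
sieve_grip 0.44 [198. 195. 221. 209.] [0.549 0.285 0.096] lo [0.532 0.259 0.078] hi [0.569 0.315 0.1  ]
sieve_grip 0.36 [165.  93. 262. 253.] [0.722 0.287 0.075] lo [0.413 0.175 0.011] hi [0.876 0.41  0.08 ]
lump1 0.79 [192. 226. 221. 240.] [0.463 0.293 0.096] lo [0.445 0.267 0.083] hi [0.482 0.325 0.101]
lump1 0.7 [194. 207. 216. 226.] [0.506 0.307 0.095] lo [0.489 0.28  0.0
[... 2051 characters left out ...]
5 0.225 0.078] lo [0.503 0.216 0.065] hi [0.529 0.235 0.081]
pad 0.88 [252. 206. 371. 291.] [0.622 0.017 0.004] lo [ 0.458 -0.112  0.001] hi [0.746 0.13  0.006]
pencil_tray 0.69 [193. 173. 278. 231.] [ 0.552 -0.315  0.008] lo [ 0.395 -0.383  0.003] hi [ 0.683 -0.239  0.024]
pencil_tray 0.56 [362. 196. 472. 278.] [0.528 0.307 0.067] lo [0.398 0.168 0.063] hi [0.627 0.419 0.123]
pencil_cup 0.56 [478. 242. 528. 312.] [0.618 0.505 0.09 ] lo [0.567 0.47  0.006] hi [0.632 0.54  0.17 ]
tumbler 0.86 [172. 152. 198. 193.] [ 0.585 -0.491  0.073] lo [ 0.544 -0.532  0.008] hi [ 0.604 -0.473  0.132]
stapler 0.93 [242. 262. 306. 305.] [ 0.809 -0.001  0.028] lo [ 0.777 -0.075  0.002] hi [0.833 0.068 0.038]
```

```bash
python3 - <<'E'
from h import *
im,d,K,V=cam('top'); P=cloud(d,K,V)
a=cv2.resize(im[85:275,90:290],None,fx=4,fy=4*0.75 if 0 else 3); 
cv2.imwrite('pics/top_crop.png',cv2.resize(im[85:275,100:300],(790,600*1)[:1]+(600,),interpolation=cv2.INTER_CUBIC))
m=(P[...,2]>.113)&(P[...,2]<.13)&(P[...,0]<.45)&(P[...,0]>.33)&(P[...,1]>.15)&(P[...,1]<.43)
q=P[m]; print('grip',len(q),q.mean(0),q.min(0),q.max(0))
c,s,a=cv2.minAreaRect(q[:,:2].astype(np.float32)*1000); print(c,s,a)
x,y=q[:,0],q[:,1]; print('slope dx/dy',np.polyfit(y,x,1))
# carcass face/top board
m=(P[...,2]>.070)&(P[...,2]<.082)&(P[...,0]>.6)&(P[...,1]>.1)&(P[...,1]<.45)
print('carcass',cv2.minAreaRect(P[m][:,:2].astype(np.float32)*1000))
m=(P[...,2]>.016)&(P[...,2]<.028)&(P[...,0]>.3)&(P[...,0]<.8)&(P[...,1]<-.2)&(P[...,1]>-.42)
print('tray',cv2.minAreaRect(P[m][:,:2].astype(np.float32)*1000))
m=bot.masks_of('top','pad')[0]['region']
print('pad',cv2.minAreaRect(P[m][:,:2].astype(np.float32)*1000))
E
```

```text
grip 159 [0.3968324  0.29663977 0.12375556] [0.39169555 0.24164294 0.1172107 ] [0.40196801 0.35259976 0.12917677]
(396.8715515136719, 297.1224060058594) (111.17874908447266, 9.885181427001953) 88.07048034667969
slope dx/dy [0.02914688 0.38818627]
carcass ((742.0646362304688, 294.539794921875), (283.691650390625, 246.29505920410156), 0.4131922423839569)
tray ((535.86328125, -311.27679443359375), (131.06146240234375, 290.407470703125), 84.11908721923828)
pad ((564.3311767578125, 10.26849365234375), (253.66453552246094, 373.4365234375), 88.21737670898438)
```

View pics/top_crop.png

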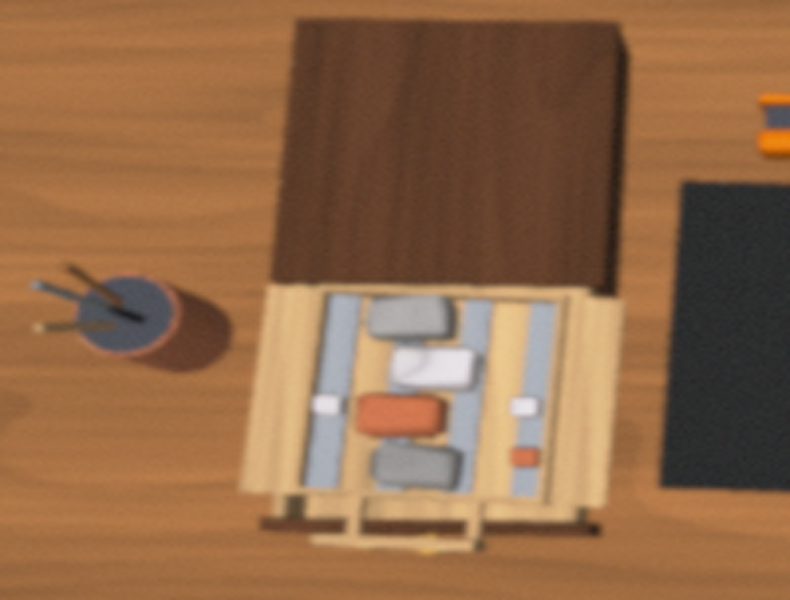

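View pics/scene0.png

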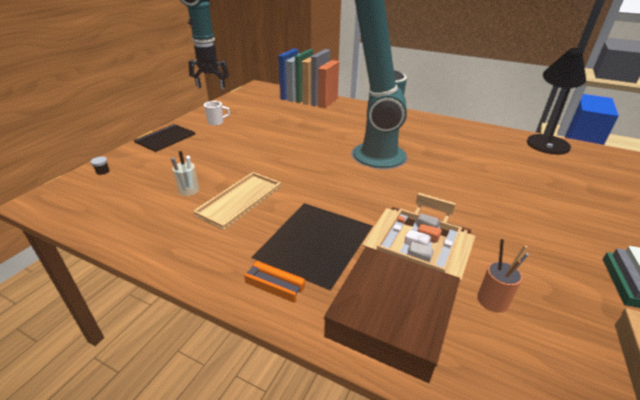

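```bash
cat >> h.py <<'E'
def to(*T):
    "each T: x,y,z,yaw_y_deg -> row numbers"
    s=bot.read_state(); p=np.array(s['tool_pos']); Rc=R.from_rotvec(s['tcp_rot'])
    for x,y,z,w in T:
        c,n=np.cos(np.radians(w)),np.sin(np.radians(w))
        Rd=R.from_matrix(np.array([[-n,c,0],[c,n,0],[0,0,-1.]]))
        Rd=Rd if (Rc.inv()*Rd).magnitude()<np.pi else Rd
        d=Rc.inv().apply(np.array([x,y,z])-p); a=np.degrees((Rc.inv()*Rd).as_rotvec())
        print('"dx":%.3f,"dy":%.3f,"dz":%.3f,"ax":%.1f,"ay":%.1f,"az":%.1f'%(*d,*a))
E
python3 - <<'E'
from h import *
to((.5,-.1,.25,-50),(.397,.297,.16,-1.7))
E
```

```text
"dx":0.433,"dy":-0.405,"dz":-0.019,"ax":0.0,"ay":0.0,"az":-19.4
"dx":0.476,"dy":-0.813,"dz":0.071,"ax":-0.0,"ay":0.0,"az":-67.7
```

```bash
python3 -m inch '[{"dx":0.433,"dy":-0.405,"dz":-0.019,"az":-19},{"dx":0.433,"dy":-0.405,"dz":-0.019,"az":-19},{"dx":0.433,"dy":-0.405,"dz":-0.019,"az":-19},{"dx":0.433,"dy":-0.405,"dz":-0.019,"az":-19},{"dx":0.433,"dy":-0.405,"dz":-0.019,"az":-19},{"dx":0.433,"dy":-0.405,"dz":-0.019,"az":-19},{"dx":0.433,"dy":-0.405,"dz":-0.019,"az":-19},{"dx":0.433,"dy":-0.405,"dz":-0.019,"az":-19},{"dx":0.476,"dy":-0.813,"dz":0.071,"az":-67.7,"fingers":-0.2},{"dx":0.476,"dy":-0.813,"dz":0.071,"az":-67.7,"fingers":-0.2},{"dx":0.476,"dy":-0.813,"dz":0.071,"az":-67.7,"fingers":-0.2},{"dx":0.476,"dy":-0.813,"dz":0.071,"az":-67.7,"fingers":-0.2},{"dx":0.476,"dy":-0.813,"dz":0.071,"az":-67.7,"fingers":-0.2},{"dx":0.476,"dy":-0.813,"dz":0.071,"az":-67.7,"fingers":-0.2},{"dx":0.476,"dy":-0.813,"dz":0.071,"az":-67.7,"fingers":-0.2},{"dx":0.476,"dy":-0.813,"dz":0.071,"az":-67.7,"fingers":-0.2},{"dx":0.476,"dy":-0.813,"dz":0.071,"az":-67.7,"fingers":-0.2},{"dx":0.476,"dy":-0.813,"dz":0.071,"az":-67.7,"fingers":-0.2},{"dx":0.476,"dy":-0.813,"dz":0.071,"az":-67.7,"fingers":-0.2}]'
python3 - <<'E'
from h import *
st(); to((.397,.297,.16,-1.7),(.397,.297,.087,-1.7))
im,d,K,V=cam('top'); P=cloud(d,K,V)
m=(P[...,2]>.113)&(P[...,2]<.13)&(P[...,0]<.42)&(P[...,0]>.33)&(P[...,1]>.15)&(P[...,1]<.43)
cv2.imwrite('pics/top1.png',cv2.resize(im[130:290,120:300],(720,640))[:600])
E
```

```text
t 1.3 pos [ 0.2376 -0.6318  0.2313] w 0.998 F [-0.6  0.3 -0.1]
[[0.936, 0.352, -0.0], [0.352, -0.936, -0.0], [-0.0, 0.0, -1.0]] q [-1.25  0.26  1.6  -0.    1.27 -0.04]
"dx":0.476,"dy":-0.813,"dz":0.071,"ax":-0.0,"ay":0.0,"az":-67.7
"dx":0.476,"dy":-0.813,"dz":0.144,"ax":-0.0,"ay":0.0,"az":-67.7invalid input at $[0]: expected keys dx, dy, dz, ax, ay, az, fingers
```

```bash
python3 -m inch '[{"dx":0.433,"dy":-0.405,"dz":-0.019,"ax":0,"ay":0,"az":-19,"fingers":-0.2},{"dx":0.433,"dy":-0.405,"dz":-0.019,"ax":0,"ay":0,"az":-19,"fingers":-0.2},{"dx":0.433,"dy":-0.405,"dz":-0.019,"ax":0,"ay":0,"az":-19,"fingers":-0.2},{"dx":0.433,"dy":-0.405,"dz":-0.019,"ax":0,"ay":0,"az":-19,"fingers":-0.2},{"dx":0.433,"dy":-0.405,"dz":-0.019,"ax":0,"ay":0,"az":-19,"fingers":-0.2},{"dx":0.433,"dy":-0.405,"dz":-0.019,"ax":0,"ay":0,"az":-19,"fingers":-0.2},{"dx":0.433,"dy":-0.405,"dz":-0.019,"ax":0,"ay":0,"az":-19,"fingers":-0.2},{"dx":0.433,"dy":-0.405,"dz":-0.019,"ax":0,"ay":0,"az":-19,"fingers":-0.2},{"dx":0.433,"dy":-0.405,"dz":-0.019,"ax":0,"ay":0,"az":-19,"fingers":-0.2},{"dx":0.476,"dy":-0.813,"dz":0.071,"ax":0,"ay":0,"az":-67.7,"fingers":-0.2},{"dx":0.476,"dy":-0.813,"dz":0.071,"ax":0,"ay":0,"az":-67.7,"fingers":-0.2},{"dx":0.476,"dy":-0.813,"dz":0.071,"ax":0,"ay":0,"az":-67.7,"fingers":-0.2},{"dx":0.476,"dy":-0.813,"dz":0.071,"ax":0,"ay":0,"az":-67.7,"fingers":-0.2},{"dx":0.476,"dy":-0.813,"dz":0.071,"ax":0,"ay":0,"az":-67.7,"fingers":-0.2},{"dx":0.476,"dy":-0.813,"dz":0.071,"ax":0,"ay":0,"az":-67.7,"fingers":-0.2},{"dx":0.476,"dy":-0.813,"dz":0.071,"ax":0,"ay":0,"az":-67.7,"fingers":-0.2},{"dx":0.476,"dy":-0.813,"dz":0.071,"ax":0,"ay":0,"az":-67.7,"fingers":-0.2},{"dx":0.476,"dy":-0.813,"dz":0.071,"ax":0,"ay":0,"az":-67.7,"fingers":-0.2},{"dx":0.476,"dy":-0.813,"dz":0.071,"ax":0,"ay":0,"az":-67.7,"fingers":-0.2},{"dx":0.476,"dy":-0.813,"dz":0.071,"ax":0,"ay":0,"az":-67.7,"fingers":-0.2}]'
python3 - <<'E'
from h import *
st(); to((.397,.297,.16,-1.7),(.397,.297,.087,-1.7))
E
```

```text
time: 3.85
tool_pos: [0.3976, 0.2956, 0.1607]
tcp_rot: [2.256, 2.186, 0.001]
wrist_force: [-1.0, -0.4, -1.3]
width: 0.401
t 3.85 pos [0.3976 0.2956 0.1607] w 0.401 F [-1.  -0.4 -1.3]
[[0.032, 0.999, 0.001], [0.999, -0.032, 0.0], [0.0, 0.001, -1.0]] q [ 0.59 -0.02  2.06 -0.    1.1   0.62]
"dx":0.001,"dy":-0.001,"dz":0.001,"ax":0.0,"ay":-0.0,"az":-0.1
"dx":0.001,"dy":-0.001,"dz":0.074,"ax":0.0,"ay":-0.0,"az":-0.1
```

Good accuracy. Descend and grip.

```bash
python3 -m inch '[{"dx":0.001,"dy":-0.001,"dz":0.025,"ax":0,"ay":0,"az":0,"fingers":-0.2},{"dx":0.001,"dy":-0.001,"dz":0.05,"ax":0,"ay":0,"az":0,"fingers":-0.2},{"dx":0.001,"dy":-0.001,"dz":0.074,"ax":0,"ay":0,"az":0,"fingers":-0.2},{"dx":0.001,"dy":-0.001,"dz":0.074,"ax":0,"ay":0,"az":0,"fingers":-0.2},{"dx":0.001,"dy":-0.001,"dz":0.074,"ax":0,"ay":0,"az":0,"fingers":-1},{"dx":0.001,"dy":-0.001,"dz":0.074,"ax":0,"ay":0,"az":0,"fingers":-1},{"dx":0.001,"dy":-0.001,"dz":0.074,"ax":0,"ay":0,"az":0,"fingers":-1},{"dx":0.001,"dy":-0.001,"dz":0.074,"ax":0,"ay":0,"az":0,"fingers":-1},{"dx":0.001,"dy":-0.001,"dz":0.074,"ax":0,"ay":0,"az":0,"fingers":-1}]' 120
```

```text
time: 4.97
tool_pos: [0.3972, 0.2967, 0.0881]
tcp_rot: [2.256, 2.185, 0.002]
wrist_force: [-2.8, -3.1, 7.0]
width: 0.1
```

```bash
python3 -m inch '[{"dx":0,"dy":0,"dz":-0.004,"ax":0,"ay":0,"az":0,"fingers":-1},{"dx":0,"dy":0,"dz":-0.008,"ax":0,"ay":0,"az":0,"fingers":-1},{"dx":0,"dy":0,"dz":-0.012,"ax":0,"ay":0,"az":0,"fingers":-1},{"dx":0,"dy":0,"dz":-0.016,"ax":0,"ay":0,"az":0,"fingers":-1},{"dx":0,"dy":0,"dz":-0.016,"ax":0,"ay":0,"az":0,"fingers":-1},{"dx":0,"dy":0,"dz":-0.016,"ax":0,"ay":0,"az":0,"fingers":-1}]' 120
python3 - <<'E'
from h import *
st()
im,d,K,V=cam('scene'); P=cloud(d,K,V)
m=bot.masks_of('scene','sieve')
for k in m[:2]:
    q=P[k['region']&(d>0)]; q=q[(q[:,2]>.06)&(q[:,2]<.095)&((q[:,1]>.395)|(q[:,1]<.19))]
    print(k['p'],len(q))
    if len(q)>30:
        A=np.c_[q[:,:2],np.ones(len(q))]; c=np.linalg.lstsq(A,q[:,2],rcond=None)[0]; print('tilt x,y',c, 'z at centre',c@[.53,.293,1])
cv2.imwrite('pics/s1.png',cv2.resize(im[150:300,330:530],(800,600)))
E
```

```text
time: 5.72
tool_pos: [0.3971, 0.2966, 0.104]
tcp_rot: [2.256, 2.185, 0.002]
wrist_force: [-0.5, 0.1, -5.3]
width: 0.098
t 5.72 pos [0.3971 0.2966 0.104 ] w 0.098 F [-0.5  0.1 -5.3]
[[0.032, 0.999, 0.002], [0.999, -0.032, 0.0], [0.0, 0.001, -1.0]] q [ 0.59  0.04  2.11 -0.    0.99  0.62]
0.57 977
tilt x,y [-0.01200505 -0.00153375  0.08785251] z at centre 0.08104044463553864
```

View pics/s1.png

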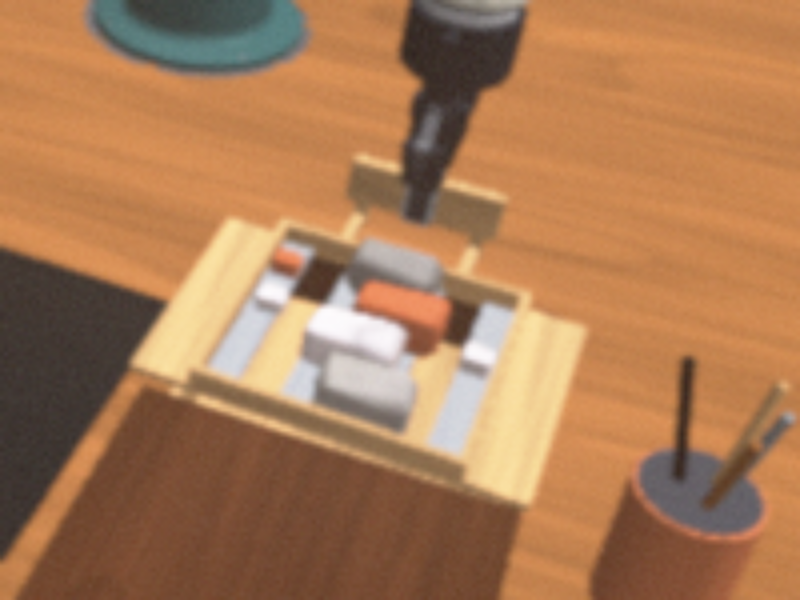

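```bash
python3 -m inch '[{"dx":0.01,"dy":-0.004,"dz":0,"ax":0,"ay":0,"az":0,"fingers":-1},{"dx":0.02,"dy":-0.004,"dz":0,"ax":0,"ay":0,"az":0,"fingers":-1},{"dx":-0.02,"dy":-0.004,"dz":0,"ax":0,"ay":0,"az":0,"fingers":-1},{"dx":0.02,"dy":-0.004,"dz":0,"ax":0,"ay":0,"az":0,"fingers":-1},{"dx":-0.02,"dy":-0.004,"dz":0,"ax":0,"ay":0,"az":0,"fingers":-1},{"dx":0.02,"dy":-0.004,"dz":0,"ax":0,"ay":0,"az":0,"fingers":-1},{"dx":-0.02,"dy":-0.004,"dz":0,"ax":0,"ay":0,"az":0,"fingers":-1},{"dx":0.02,"dy":-0.004,"dz":0,"ax":0,"ay":0,"az":0,"fingers":-1},{"dx":-0.02,"dy":-0.004,"dz":0,"ax":0,"ay":0,"az":0,"fingers":-1},{"dx":0,"dy":-0.004,"dz":0,"ax":0,"ay":0,"az":0,"fingers":-1},{"dx":0,"dy":-0.004,"dz":0,"ax":0,"ay":0,"az":0,"fingers":-1}]' 120
python3 - <<'E'
from h import *
st()
im,d,K,V=cam('scene'); t,d2,K2,V2=cam('top')
cv2.imwrite('pics/s2.png',np.hstack([cv2.resize(im[165:285,350:490],(400,343),interpolation=2),cv2.resize(t[165:265,150:267],(400,343),interpolation=2)]))
for n in ('scene','top'):
    for m in bot.masks_of(n,'chip1'):
        if m['p']>.25: print(n,m['p'],m['box'])
E
```

```text
time: 7.2
tool_pos: [0.3937, 0.2985, 0.1044]
tcp_rot: [2.254, 2.187, 0.005]
wrist_force: [-0.3, -0.1, -5.8]
width: 0.101
t 7.2 pos [0.3937 0.2985 0.1044] w 0.101 F [-0.3 -0.1 -5.8]
[[0.03, 1.0, 0.003], [1.0, -0.03, 0.002], [0.002, 0.003, -1.0]] q [ 0.6   0.04  2.11 -0.    0.99  0.63]
scene 0.33 [173.4, 155.4, 200.8, 192.0]
```

View pics/s2.png

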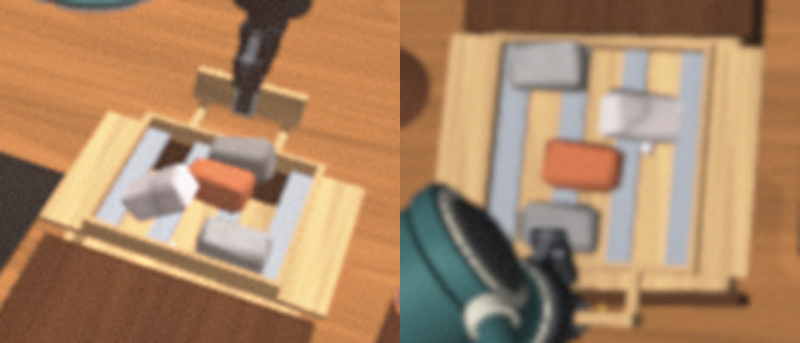

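```bash
python3 -m inch '[{"dx":0.02,"dy":0,"dz":0,"ax":0,"ay":0,"az":0,"fingers":-1},{"dx":-0.02,"dy":0,"dz":0,"ax":0,"ay":0,"az":0,"fingers":-1},{"dx":0.02,"dy":0,"dz":0,"ax":0,"ay":0,"az":0,"fingers":-1},{"dx":-0.02,"dy":0,"dz":0,"ax":0,"ay":0,"az":0,"fingers":-1},{"dx":0.02,"dy":0,"dz":0,"ax":0,"ay":0,"az":0,"fingers":-1},{"dx":-0.02,"dy":0,"dz":0,"ax":0,"ay":0,"az":0,"fingers":-1},{"dx":0.02,"dy":0,"dz":0,"ax":0,"ay":0,"az":0,"fingers":-1},{"dx":-0.02,"dy":0,"dz":0,"ax":0,"ay":0,"az":0,"fingers":-1},{"dx":0.02,"dy":0,"dz":0,"ax":0,"ay":0,"az":0,"fingers":-1},{"dx":-0.02,"dy":0,"dz":0,"ax":0,"ay":0,"az":0,"fingers":-1},{"dx":0,"dy":0,"dz":0,"ax":0,"ay":0,"az":0,"fingers":-1},{"dx":0,"dy":0,"dz":0,"ax":0,"ay":0,"az":0,"fingers":-1},{"dx":0,"dy":0,"dz":0,"ax":0,"ay":0,"az":0,"fingers":-1}]' 120
python3 - <<'E'
from h import *
st()
im,d,K,V=cam('scene'); t,d2,K2,V2=cam('top')
cv2.imwrite('pics/s3.png',np.hstack([cv2.resize(im[165:285,350:490],(400,343),interpolation=2),cv2.resize(t[165:265,150:267],(400,343),interpolation=2)]))
P=cloud(d,K,V)
for n in ('scene','top'):
    for m in bot.masks_of(n,'lump1'):
        if m['p']>.25: print(n,round(m['p'],2),np.round(m['box']),np.round(np.percentile((P if n=='scene' else cloud(d2,K2,V2))[m['region']],[3,50,97],axis=0),3).tolist())
E
```

```text
time: 9.02
tool_pos: [0.3932, 0.2976, 0.1042]
tcp_rot: [2.254, 2.187, 0.002]
wrist_force: [-0.1, 0.2, -6.0]
width: 0.099
t 9.03 pos [0.3932 0.2976 0.1042] w 0.099 F [-0.1  0.2 -6. ]
[[0.03, 1.0, 0.002], [1.0, -0.03, 0.0], [0.0, 0.002, -1.0]] q [ 0.6   0.04  2.11 -0.    0.99  0.63]
scene 0.9 [421. 224. 446. 243.] [[0.512, 0.298, 0.087], [0.536, 0.326, 0.108], [0.544, 0.352, 0.114]]
scene 0.62 [409. 240. 436. 258.] [[0.586, 0.295, 0.097], [0.609, 0.323, 0.11], [0.618, 0.351, 0.114]]
scene 0.59 [402. 226. 422. 241.] [[0.536, 0.24, 0.087], [0.561, 0.269, 0.109], [0.58, 0.297, 0.114]]
scene 0.56 [423. 215. 448. 229.] [[0.463, 0.283, 0.095], [0.486, 0.311, 0.11], [0.495, 0.34, 0.116]]
top 0.88 [204. 194. 229. 211.] [[0.526, 0.24, 0.101], [0.549, 0.265, 0.111], [0.571, 0.294, 0.115]]
top 0.84 [188. 178. 210. 192.] [[0.578, 0.292, 0.087], [0.593, 0.317, 0.11], [0.613, 0.348, 0.114]]
top 0.69 [186. 201. 209. 220.] [[0.502, 0.295, 0.102], [0.52, 0.321, 0.111], [0.537, 0.348, 0.115]]
top 0.5 [185. 221. 212. 239.] [[0.454, 0.282, 0.015], [0.474, 0.304, 0.111], [0.491, 0.363, 0.192]]
```

View pics/s3.png

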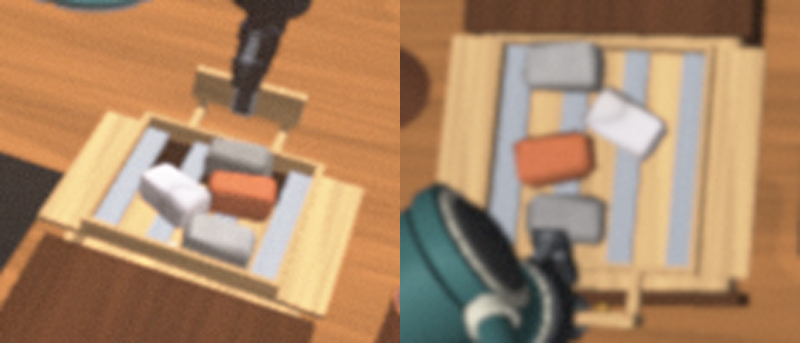

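```bash
python3 -m inch '[{"dx":0,"dy":0,"dz":-0.03,"ax":0,"ay":0,"az":0,"fingers":-1},{"dx":0,"dy":0,"dz":-0.05,"ax":0,"ay":0,"az":0,"fingers":-1},{"dx":0,"dy":0,"dz":-0.05,"ax":0,"ay":0,"az":0,"fingers":-1},{"dx":0,"dy":0,"dz":-0.05,"ax":0,"ay":0,"az":0,"fingers":-1}]' 120
python3 - <<'E'
from h import *
st()
im,d,K,V=cam('top'); P=cloud(d,K,V)
for n in ('top','scene'):
    if n=='scene': im,d,K,V=cam(n); P=cloud(d,K,V)
    m=bot.masks_of(n,'pad')[0]['region']&(P[...,2]<.012)&(d>0)
    m=cv2.morphologyEx(m.astype(np.uint8),cv2.MORPH_OPEN,np.ones((3,3)))
    print(n,cv2.minAreaRect(P[m>0][:,:2].astype(np.float32)*1000))
to((.466,.010,.154,-1.7),(.466,.010,.045,-1.7))
E
```

```text
time: 9.72
tool_pos: [0.3923, 0.2964, 0.1531]
tcp_rot: [2.255, 2.186, -0.001]
wrist_force: [-0.4, -0.4, -6.4]
width: 0.101
t 9.72 pos [0.3923 0.2964 0.1531] w 0.101 F [-0.4 -0.4 -6.4]
[[0.031, 1.0, 0.0], [1.0, -0.031, -0.001], [-0.001, 0.0, -1.0]] q [ 0.6  -0.02  2.07 -0.    1.09  0.63]
top ((601.3212280273438, 9.623435974121094), (256.4532165527344, 303.7222900390625), 88.97320556640625)
scene ((598.204345703125, 7.6098175048828125), (254.07740783691406, 310.2179260253906), 89.18499755859375)
"dx":-0.284,"dy":0.083,"dz":-0.001,"ax":-0.0,"ay":0.1,"az":-0.1
"dx":-0.284,"dy":0.083,"dz":0.108,"ax":-0.0,"ay":0.1,"az":-0.1
```

```bash
python3 -m inch '[{"dx":-0.01,"dy":0.003,"dz":0,"ax":0,"ay":0,"az":0,"fingers":-1},{"dx":-0.03,"dy":0.01,"dz":0,"ax":0,"ay":0,"az":0,"fingers":-1},{"dx":-0.06,"dy":0.02,"dz":0,"ax":0,"ay":0,"az":0,"fingers":-1},{"dx":-0.09,"dy":0.03,"dz":0,"ax":0,"ay":0,"az":0,"fingers":-1},{"dx":-0.12,"dy":0.04,"dz":0,"ax":0,"ay":0,"az":0,"fingers":-1},{"dx":-0.15,"dy":0.05,"dz":0,"ax":0,"ay":0,"az":0,"fingers":-1},{"dx":-0.18,"dy":0.06,"dz":0,"ax":0,"ay":0,"az":-0.3,"fingers":-1},{"dx":-0.21,"dy":0.07,"dz":0,"ax":0,"ay":0,"az":-0.5,"fingers":-1},{"dx":-0.24,"dy":0.08,"dz":0,"ax":0,"ay":0,"az":-0.7,"fingers":-1},{"dx":-0.26,"dy":0.084,"dz":0,"ax":0,"ay":0,"az":-0.7,"fingers":-1},{"dx":-0.275,"dy":0.084,"dz":0,"ax":0,"ay":0,"az":-0.7,"fingers":-1},{"dx":-0.282,"dy":0.084,"dz":0.02,"ax":0,"ay":0,"az":-0.7,"fingers":-1},{"dx":-0.282,"dy":0.084,"dz":0.045,"ax":0,"ay":0,"az":-0.7,"fingers":-1},{"dx":-0.282,"dy":0.084,"dz":0.07,"ax":0,"ay":0,"az":-0.7,"fingers":-1},{"dx":-0.282,"dy":0.084,"dz":0.09,"ax":0,"ay":0,"az":-0.7,"fingers":-1},{"dx":-0.282,"dy":0.084,"dz":0.107,"ax":0,"ay":0,"az":-0.7,"fingers":-1},{"dx":-0.282,"dy":0.084,"dz":0.107,"ax":0,"ay":0,"az":-0.7,"fingers":-1},{"dx":-0.282,"dy":0.084,"dz":0.107,"ax":0,"ay":0,"az":-0.7,"fingers":-1}]' 120
python3 - <<'E'
from h import *
st(); to((.467,.0115,.031,-1))
E
```

```text
time: 12.18
tool_pos: [0.4679, 0.0117, 0.0466]
tcp_rot: [2.241, 2.2, -0.001]
wrist_force: [0.9, 0.0, -5.5]
width: 0.098
t 12.18 pos [0.4679 0.0117 0.0466] w 0.098 F [ 0.9  0.  -5.5]
[[0.019, 1.0, 0.001], [1.0, -0.019, -0.002], [-0.002, 0.001, -1.0]] q [-0.03  0.07  2.2  -0.    0.86 -0.01]
"dx":-0.000,"dy":-0.001,"dz":0.016,"ax":0.0,"ay":0.1,"az":-0.1
```

```bash
python3 -m inch '[{"dx":0,"dy":0,"dz":0.006,"ax":0,"ay":0,"az":0,"fingers":-1},{"dx":0,"dy":0,"dz":0.011,"ax":0,"ay":0,"az":0,"fingers":-1},{"dx":0,"dy":0,"dz":0.015,"ax":0,"ay":0,"az":0,"fingers":-1},{"dx":0,"dy":0,"dz":0.0165,"ax":0,"ay":0,"az":0,"fingers":-1},{"dx":0,"dy":0,"dz":0.0165,"ax":0,"ay":0,"az":0,"fingers":-1}]' 120
python3 -m inch '[{"dx":0,"dy":0,"dz":0,"ax":0,"ay":0,"az":0,"fingers":-0.2},{"dx":0,"dy":0,"dz":0,"ax":0,"ay":0,"az":0,"fingers":-0.2},{"dx":0,"dy":0,"dz":0,"ax":0,"ay":0,"az":0,"fingers":-0.2},{"dx":0,"dy":0,"dz":-0.03,"ax":0,"ay":0,"az":0,"fingers":-0.2},{"dx":0,"dy":0,"dz":-0.08,"ax":0,"ay":0,"az":0,"fingers":-0.2},{"dx":0,"dy":0,"dz":-0.14,"ax":0,"ay":0,"az":0,"fingers":0.5},{"dx":0,"dy":-0.05,"dz":-0.17,"ax":0,"ay":0,"az":0,"fingers":1},{"dx":-0.06,"dy":-0.05,"dz":-0.17,"ax":0,"ay":0,"az":0,"fingers":1},{"dx":-0.12,"dy":-0.02,"dz":-0.17,"ax":0,"ay":0,"az":0,"fingers":1},{"dx":-0.18,"dy":0,"dz":-0.17,"ax":0,"ay":0,"az":0,"fingers":1},{"dx":-0.24,"dy":0.02,"dz":-0.17,"ax":0,"ay":0,"az":0,"fingers":1},{"dx":-0.28,"dy":0.02,"dz":-0.17,"ax":0,"ay":0,"az":0,"fingers":1},{"dx":-0.28,"dy":0.02,"dz":-0.17,"ax":0,"ay":0,"az":0,"fingers":1}]' 60
cat >> h.py <<'E'
def lumps(zt,lo=.4):
    im,d,K,V=cam('top'); P=cloud(d,K,V); out=[]
    for m in bot.masks_of('top','lump1'):
        if m['p']<lo: continue
        q=P[m['region']&(d>0)]; q=q[np.abs(q[:,2]-zt)<.012]
        if len(q)<40: continue
        c,s,a=cv2.minAreaRect(q[:,:2].astype(np.float32)*1000)
        if s[0]<s[1]: s=s[::-1]; a+=90      # a = direction of long side
        out.append((c[0]/1000,c[1]/1000,(a+90)%180-90))
        print('lump p%.2f c=(%.3f,%.3f) top %.3f size %.0fx%.0f longdir %.0f'%(m['p'],c[0]/1e3,c[1]/1e3,np.median(q[:,2]),*s,(a+90)%180-90), np.round(m['box']))
    return im,P,out
E
python3 - <<'E'
from h import *
st()
im,P,o=lumps(.040)
cv2.imwrite('pics/t4.png',cv2.resize(im[120:280,150:400],(800,512),interpolation=2))
for m in bot.masks_of('top','chip1'):
    if m['p']>.2: print('chip',m['p'],np.round(m['box']),np.median(P[m['region']],0))
E
```

```text
time: 12.8
tool_pos: [0.4687, 0.0117, 0.0311]
tcp_rot: [2.24, 2.199, 0.001]
wrist_force: [-4.0, -0.4, 4.4]
width: 0.101
time: 14.42
tool_pos: [0.4832, -0.2715, 0.2014]
tcp_rot: [2.244, 2.194, -0.0]
wrist_force: [-0.0, 0.5, 0.3]
width: 0.998
t 14.43 pos [ 0.4832 -0.2715  0.2014] w 0.998 F [-0.   0.5  0.3]
[[0.023, 1.0, 0.002], [1.0, -0.023, -0.002], [-0.002, 0.002, -1.0]] q [-0.56  0.06  1.9  -0.    1.18 -0.53]
lump p0.72 c=(0.627,-0.016) top 0.038 size 59x39 longdir 58 [310. 171. 332. 192.]
lump p0.65 c=(0.596,0.039) top 0.039 size 60x38 longdir -78 [291. 180. 313. 200.]
lump p0.64 c=(0.671,0.038) top 0.039 size 57x37 longdir 90 [289. 160. 310. 173.]
lump p0.57 c=(0.548,0.028) top 0.039 size 58x36 longdir -89 [293. 198. 320. 216.]
chip 0.61 [220. 201. 225. 210.] [0.54769055 0.27090385 0.02740067]
```

View pics/t4.png

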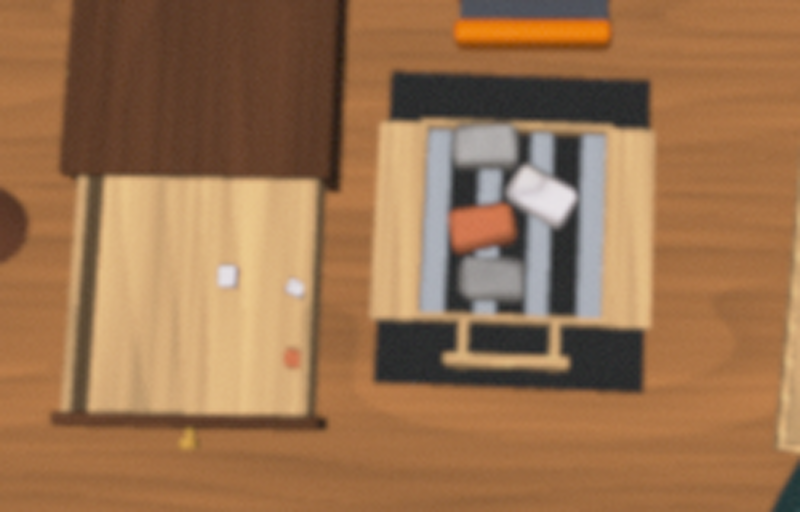

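```bash
python3 - <<'E'
from h import *
for n in ('scene','top'):
    im,d,K,V=cam(n); P=cloud(d,K,V)
    for m in bot.masks_of(n,'pencil_tray')[:1]:
        q=P[m['region']&(d>0)&(P[...,1]<-.2)&(P[...,2]<.03)]
        print(n,cv2.minAreaRect(q[:,:2].astype(np.float32)*1000))
        # wall lines: fit the +y long wall top
        w=q[(q[:,2]>.016)&(q[:,1]>-.31)&(q[:,0]>.42)&(q[:,0]<.66)]; print(np.polyfit(w[:,0],w[:,1],1), w[:,1].std())
st(); to((.548,.028,.12,-90),(.548,.028,.012,-90))
E
```

```text
scene ((521.3150634765625, -323.8829040527344), (165.31495666503906, 320.61395263671875), 83.24633026123047)
[-0.10614657 -0.19129521] 0.007651893580754998
top ((538.6075439453125, -314.6875305175781), (139.3291473388672, 295.52911376953125), 83.42139434814453)
[-0.10468101 -0.19242005] 0.007354901568671394
t 14.78 pos [ 0.4832 -0.2672  0.2017] w 0.999 F [ 0.   0.2 -0.5]
[[0.017, 1.0, 0.002], [1.0, -0.017, -0.001], [-0.001, 0.002, -1.0]] q [-0.55  0.05  1.9  -0.    1.18 -0.53]
"dx":0.296,"dy":0.060,"dz":0.081,"ax":0.2,"ay":-0.0,"az":89.0
"dx":0.296,"dy":0.059,"dz":0.189,"ax":0.2,"ay":-0.0,"az":89.0
```

```bash
python3 -m inch '[{"dx":0.296,"dy":0.06,"dz":0.06,"ax":0.2,"ay":0,"az":89,"fingers":0.85},{"dx":0.296,"dy":0.06,"dz":0.06,"ax":0.2,"ay":0,"az":89,"fingers":0.85},{"dx":0.296,"dy":0.06,"dz":0.06,"ax":0.2,"ay":0,"az":89,"fingers":0.85},{"dx":0.296,"dy":0.06,"dz":0.06,"ax":0.2,"ay":0,"az":89,"fingers":0.85},{"dx":0.296,"dy":0.06,"dz":0.06,"ax":0.2,"ay":0,"az":89,"fingers":0.85},{"dx":0.296,"dy":0.06,"dz":0.06,"ax":0.2,"ay":0,"az":89,"fingers":0.85},{"dx":0.296,"dy":0.06,"dz":0.06,"ax":0.2,"ay":0,"az":89,"fingers":0.85},{"dx":0.296,"dy":0.06,"dz":0.06,"ax":0.2,"ay":0,"az":89,"fingers":0.85},{"dx":0.296,"dy":0.06,"dz":0.06,"ax":0.2,"ay":0,"az":89,"fingers":0.85},{"dx":0.296,"dy":0.06,"dz":0.1,"ax":0.2,"ay":0,"az":89,"fingers":0.85},{"dx":0.296,"dy":0.06,"dz":0.14,"ax":0.2,"ay":0,"az":89,"fingers":0.85},{"dx":0.296,"dy":0.06,"dz":0.17,"ax":0.2,"ay":0,"az":89,"fingers":0.85},{"dx":0.296,"dy":0.06,"dz":0.189,"ax":0.2,"ay":0,"az":89,"fingers":0.85},{"dx":0.296,"dy":0.06,"dz":0.189,"ax":0.2,"ay":0,"az":89,"fingers":0.85},{"dx":0.296,"dy":0.06,"dz":0.189,"ax":0.2,"ay":0,"az":89,"fingers":-1},{"dx":0.296,"dy":0.06,"dz":0.189,"ax":0.2,"ay":0,"az":89,"fingers":-1},{"dx":0.296,"dy":0.06,"dz":0.189,"ax":0.2,"ay":0,"az":89,"fingers":-1},{"dx":0.296,"dy":0.06,"dz":0.189,"ax":0.2,"ay":0,"az":89,"fingers":-1}]' 60
python3 - <<'E'
from h import *
st(); to((.548,.028,.12,-90),(.640,-.322,.10,-96),(.640,-.322,.016,-96))
E
```

```text
time: 17.02
tool_pos: [0.5504, 0.0276, 0.0142]
tcp_rot: [-3.14, -0.0, -0.005]
wrist_force: [-1.0, 0.3, 7.3]
width: 0.69
t 17.02 pos [0.5504 0.0276 0.0142] w 0.69 F [-1.   0.3  7.3]
[[1.0, 0.0, 0.003], [0.0, -1.0, 0.001], [0.003, -0.001, -1.0]] q [0.   0.26 2.05 0.   0.82 1.57]
"dx":-0.002,"dy":-0.001,"dz":-0.106,"ax":-0.1,"ay":-0.2,"az":0.0
"dx":0.090,"dy":0.350,"dz":-0.086,"ax":-0.1,"ay":-0.2,"az":6.0
"dx":0.090,"dy":0.350,"dz":-0.002,"ax":-0.1,"ay":-0.2,"az":6.0
```

```bash
python3 -m inch '[{"dx":0,"dy":0,"dz":-0.03,"ax":0,"ay":0,"az":0,"fingers":-1},{"dx":0,"dy":0,"dz":-0.08,"ax":0,"ay":0,"az":0,"fingers":-1},{"dx":0.09,"dy":0.35,"dz":-0.1,"ax":0,"ay":0,"az":6,"fingers":-1},{"dx":0.09,"dy":0.35,"dz":-0.1,"ax":0,"ay":0,"az":6,"fingers":-1},{"dx":0.09,"dy":0.35,"dz":-0.1,"ax":0,"ay":0,"az":6,"fingers":-1},{"dx":0.09,"dy":0.35,"dz":-0.1,"ax":0,"ay":0,"az":6,"fingers":-1},{"dx":0.09,"dy":0.35,"dz":-0.1,"ax":0,"ay":0,"az":6,"fingers":-1},{"dx":0.09,"dy":0.35,"dz":-0.1,"ax":0,"ay":0,"az":6,"fingers":-1},{"dx":0.09,"dy":0.35,"dz":-0.08,"ax":0,"ay":0,"az":6,"fingers":-1},{"dx":0.09,"dy":0.35,"dz":-0.04,"ax":0,"ay":0,"az":6,"fingers":-1},{"dx":0.09,"dy":0.35,"dz":-0.015,"ax":0,"ay":0,"az":6,"fingers":-1},{"dx":0.09,"dy":0.35,"dz":0.001,"ax":0,"ay":0,"az":6,"fingers":-1},{"dx":0.09,"dy":0.35,"dz":0.001,"ax":0,"ay":0,"az":6,"fingers":-1},{"dx":0.09,"dy":0.35,"dz":0.001,"ax":0,"ay":0,"az":6,"fingers":0.75},{"dx":0.09,"dy":0.35,"dz":0.001,"ax":0,"ay":0,"az":6,"fingers":0.75},{"dx":0.09,"dy":0.35,"dz":-0.04,"ax":0,"ay":0,"az":6,"fingers":0.75},{"dx":0.09,"dy":0.35,"dz":-0.1,"ax":0,"ay":0,"az":6,"fingers":0.75},{"dx":0.09,"dy":0.35,"dz":-0.15,"ax":0,"ay":0,"az":6,"fingers":0.2},{"dx":0.09,"dy":0.35,"dz":-0.15,"ax":0,"ay":0,"az":6,"fingers":0.2}]' 60
python3 - <<'E'
from h import *
st(); im,P,o=lumps(.036,.3)
E
```

```text
time: 19.4
tool_pos: [0.6438, -0.3247, 0.1721]
tcp_rot: [3.133, -0.164, 0.024]
wrist_force: [0.0, -0.0, 0.4]
width: 0.605
t 19.4 pos [ 0.6438 -0.3247  0.1721] w 0.605 F [ 0.  -0.   0.4]
[[0.994, -0.104, 0.015], [-0.104, -0.995, -0.005], [0.015, 0.004, -1.0]] q [-0.5   0.38  1.57  0.    1.18  1.17]
lump p0.75 c=(0.671,0.038) top 0.039 size 57x36 longdir -89 [288. 160. 311. 174.]
lump p0.61 c=(0.626,-0.016) top 0.039 size 58x37 longdir 59 [310. 174. 328. 194.]
lump p0.53 c=(0.596,0.039) top 0.039 size 60x39 longdir -78 [293. 181. 312. 201.]
lump p0.47 c=(0.639,-0.312) top 0.037 size 43x39 longdir 80 [410. 172. 434. 186.]
```

```bash
python3 - <<'E'
from h import *
to((.596,.039,.12,12),(.596,.039,.014,12))
E
```

```text
"dx":-0.082,"dy":-0.355,"dz":0.045,"ax":0.3,"ay":-0.2,"az":-108.0
"dx":-0.083,"dy":-0.355,"dz":0.151,"ax":0.3,"ay":-0.2,"az":-108.0
```

```bash
python3 -m inch '[{"dx":-0.082,"dy":-0.355,"dz":0.045,"ax":0.3,"ay":-0.2,"az":-108,"fingers":0.2},{"dx":-0.082,"dy":-0.355,"dz":0.045,"ax":0.3,"ay":-0.2,"az":-108,"fingers":0.2},{"dx":-0.082,"dy":-0.355,"dz":0.045,"ax":0.3,"ay":-0.2,"az":-108,"fingers":0.2},{"dx":-0.082,"dy":-0.355,"dz":0.045,"ax":0.3,"ay":-0.2,"az":-108,"fingers":0.2},{"dx":-0.082,"dy":-0.355,"dz":0.045,"ax":0.3,"ay":-0.2,"az":-108,"fingers":0.2},{"dx":-0.082,"dy":-0.355,"dz":0.045,"ax":0.3,"ay":-0.2,"az":-108,"fingers":0.2},{"dx":-0.082,"dy":-0.355,"dz":0.045,"ax":0.3,"ay":-0.2,"az":-108,"fingers":0.2},{"dx":-0.082,"dy":-0.355,"dz":0.045,"ax":0.3,"ay":-0.2,"az":-108,"fingers":0.2},{"dx":-0.082,"dy":-0.355,"dz":0.045,"ax":0.3,"ay":-0.2,"az":-108,"fingers":0.2},{"dx":-0.082,"dy":-0.355,"dz":0.045,"ax":0.3,"ay":-0.2,"az":-108,"fingers":0.2},{"dx":-0.082,"dy":-0.355,"dz":0.045,"ax":0.3,"ay":-0.2,"az":-108,"fingers":0.2},{"dx":-0.082,"dy":-0.355,"dz":0.08,"ax":0.3,"ay":-0.2,"az":-108,"fingers":0.2},{"dx":-0.083,"dy":-0.355,"dz":0.12,"ax":0.3,"ay":-0.2,"az":-108,"fingers":0.2},{"dx":-0.083,"dy":-0.355,"dz":0.151,"ax":0.3,"ay":-0.2,"az":-108,"fingers":0.2},{"dx":-0.083,"dy":-0.355,"dz":0.151,"ax":0.3,"ay":-0.2,"az":-108,"fingers":0.2},{"dx":-0.083,"dy":-0.355,"dz":0.151,"ax":0.3,"ay":-0.2,"az":-108,"fingers":-1},{"dx":-0.083,"dy":-0.355,"dz":0.151,"ax":0.3,"ay":-0.2,"az":-108,"fingers":-1},{"dx":-0.083,"dy":-0.355,"dz":0.151,"ax":0.3,"ay":-0.2,"az":-108,"fingers":-1},{"dx":-0.083,"dy":-0.355,"dz":0.151,"ax":0.3,"ay":-0.2,"az":-108,"fingers":-1}]' 60
python3 - <<'E'
from h import *
st(); to((.511,-.308,.12,-96),(.511,-.308,.013,-96))
E
```

```text
time: 21.88
tool_pos: [0.5963, 0.039, 0.015]
tcp_rot: [1.977, 2.441, 0.002]
wrist_force: [-0.3, -0.4, -1.0]
width: 0.432
t 21.88 pos [0.5963 0.039  0.015 ] w 0.432 F [-0.3 -0.4 -1. ]
[[-0.208, 0.978, 0.001], [0.978, 0.208, 0.001], [0.001, 0.002, -1.0]] q [ 0.02  0.34  1.95  0.    0.85 -0.19]
"dx":-0.322,"dy":-0.155,"dz":-0.105,"ax":0.0,"ay":-0.1,"az":108.0
"dx":-0.322,"dy":-0.156,"dz":0.002,"ax":0.0,"ay":-0.1,"az":108.0
```

```bash
python3 -m inch '[{"dx":0,"dy":0,"dz":-0.04,"ax":0,"ay":0,"az":0,"fingers":-1},{"dx":0,"dy":0,"dz":-0.1,"ax":0,"ay":0,"az":0,"fingers":-1},{"dx":-0.322,"dy":-0.155,"dz":-0.105,"ax":0,"ay":0,"az":108,"fingers":-1},{"dx":-0.322,"dy":-0.155,"dz":-0.105,"ax":0,"ay":0,"az":108,"fingers":-1},{"dx":-0.322,"dy":-0.155,"dz":-0.105,"ax":0,"ay":0,"az":108,"fingers":-1},{"dx":-0.322,"dy":-0.155,"dz":-0.105,"ax":0,"ay":0,"az":108,"fingers":-1},{"dx":-0.322,"dy":-0.155,"dz":-0.105,"ax":0,"ay":0,"az":108,"fingers":-1},{"dx":-0.322,"dy":-0.155,"dz":-0.105,"ax":0,"ay":0,"az":108,"fingers":-1},{"dx":-0.322,"dy":-0.155,"dz":-0.105,"ax":0,"ay":0,"az":108,"fingers":-1},{"dx":-0.322,"dy":-0.155,"dz":-0.105,"ax":0,"ay":0,"az":108,"fingers":-1},{"dx":-0.322,"dy":-0.155,"dz":-0.105,"ax":0,"ay":0,"az":108,"fingers":-1},{"dx":-0.322,"dy":-0.155,"dz":-0.105,"ax":0,"ay":0,"az":108,"fingers":-1},{"dx":-0.322,"dy":-0.155,"dz":-0.105,"ax":0,"ay":0,"az":108,"fingers":-1},{"dx":-0.322,"dy":-0.155,"dz":-0.105,"ax":0,"ay":0,"az":108,"fingers":-1}]' 60
python3 - <<'E'
from h import *
st(); to((.511,-.308,.014,-96))
E
```

```text
time: 23.62
tool_pos: [0.5114, -0.3083, 0.1197]
tcp_rot: [-3.137, 0.16, -0.002]
wrist_force: [-0.4, 0.3, -1.2]
width: 0.435
t 23.62 pos [ 0.5114 -0.3083  0.1197] w 0.435 F [-0.4  0.3 -1.2]
[[0.995, -0.102, 0.002], [-0.102, -0.995, 0.001], [0.001, -0.001, -1.0]] q [-0.59  0.21  1.89  0.    1.04  1.09]
"dx":-0.001,"dy":-0.000,"dz":0.106,"ax":-0.1,"ay":-0.1,"az":0.2
```

```bash
python3 -m inch '[{"dx":0,"dy":0,"dz":0.045,"ax":0,"ay":0,"az":0,"fingers":-1},{"dx":0,"dy":0,"dz":0.08,"ax":0,"ay":0,"az":0,"fingers":-1},{"dx":0,"dy":0,"dz":0.1,"ax":0,"ay":0,"az":0,"fingers":-1},{"dx":0,"dy":0,"dz":0.106,"ax":0,"ay":0,"az":0,"fingers":-1},{"dx":0,"dy":0,"dz":0.106,"ax":0,"ay":0,"az":0,"fingers":-1},{"dx":0,"dy":0,"dz":0.106,"ax":0,"ay":0,"az":0,"fingers":0.2},{"dx":0,"dy":0,"dz":0.106,"ax":0,"ay":0,"az":0,"fingers":0.2},{"dx":0,"dy":0,"dz":0.06,"ax":0,"ay":0,"az":0,"fingers":0.2},{"dx":0,"dy":0,"dz":0,"ax":0,"ay":0,"az":0,"fingers":0.2},{"dx":0,"dy":0,"dz":-0.05,"ax":0,"ay":0,"az":0,"fingers":0.2},{"dx":0,"dy":0,"dz":-0.05,"ax":0,"ay":0,"az":0,"fingers":0.2}]' 60
python3 - <<'E'
from h import *
st(); im,P,o=lumps(.036,.3)
to((.626,-.016,.12,-32),(.626,-.016,.014,-32))
E
```

```text
time: 25.0
tool_pos: [0.5151, -0.3108, 0.1771]
tcp_rot: [3.132, -0.159, 0.02]
wrist_force: [-0.2, -0.5, 0.1]
width: 0.6
t 25.0 pos [ 0.5151 -0.3108  0.1771] w 0.6 F [-0.2 -0.5  0.1]
[[0.995, -0.102, 0.012], [-0.102, -0.995, -0.006], [0.013, 0.005, -1.0]] q [-0.59  0.16  1.83  0.    1.14  1.09]
lump p0.72 c=(0.671,0.038) top 0.039 size 57x36 longdir -90 [290. 160. 312. 174.]
lump p0.64 c=(0.626,-0.016) top 0.039 size 60x38 longdir 56 [310. 173. 330. 192.]
lump p0.59 c=(0.513,-0.307) top 0.036 size 56x35 longdir -5 [413. 208. 428. 232.]
"dx":0.084,"dy":-0.303,"dz":0.051,"ax":0.1,"ay":-0.2,"az":-63.8
"dx":0.083,"dy":-0.303,"dz":0.157,"ax":0.1,"ay":-0.2,"az":-63.8
```

```bash
python3 -m inch '[{"dx":0.084,"dy":-0.303,"dz":0.051,"ax":0.1,"ay":-0.2,"az":-63.8,"fingers":0.2},{"dx":0.084,"dy":-0.303,"dz":0.051,"ax":0.1,"ay":-0.2,"az":-63.8,"fingers":0.2},{"dx":0.084,"dy":-0.303,"dz":0.051,"ax":0.1,"ay":-0.2,"az":-63.8,"fingers":0.2},{"dx":0.084,"dy":-0.303,"dz":0.051,"ax":0.1,"ay":-0.2,"az":-63.8,"fingers":0.2},{"dx":0.084,"dy":-0.303,"dz":0.051,"ax":0.1,"ay":-0.2,"az":-63.8,"fingers":0.2},{"dx":0.084,"dy":-0.303,"dz":0.051,"ax":0.1,"ay":-0.2,"az":-63.8,"fingers":0.2},{"dx":0.084,"dy":-0.303,"dz":0.051,"ax":0.1,"ay":-0.2,"az":-63.8,"fingers":0.2},{"dx":0.084,"dy":-0.303,"dz":0.09,"ax":0.1,"ay":-0.2,"az":-63.8,"fingers":0.2},{"dx":0.083,"dy":-0.303,"dz":0.12,"ax":0.1,"ay":-0.2,"az":-63.8,"fingers":0.2},{"dx":0.083,"dy":-0.303,"dz":0.145,"ax":0.1,"ay":-0.2,"az":-63.8,"fingers":0.2},{"dx":0.083,"dy":-0.303,"dz":0.157,"ax":0.1,"ay":-0.2,"az":-63.8,"fingers":0.2},{"dx":0.083,"dy":-0.303,"dz":0.157,"ax":0.1,"ay":-0.2,"az":-63.8,"fingers":0.2},{"dx":0.083,"dy":-0.303,"dz":0.157,"ax":0.1,"ay":-0.2,"az":-63.8,"fingers":-1},{"dx":0.083,"dy":-0.303,"dz":0.157,"ax":0.1,"ay":-0.2,"az":-63.8,"fingers":-1},{"dx":0.083,"dy":-0.303,"dz":0.157,"ax":0.1,"ay":-0.2,"az":-63.8,"fingers":-1},{"dx":0.083,"dy":-0.303,"dz":0.157,"ax":0.1,"ay":-0.2,"az":-63.8,"fingers":-1}]' 60
python3 - <<'E'
from h import *
st(); to((.437,-.3005,.12,-96),(.437,-.3005,.014,-96))
E
```

```text
time: 27.1
tool_pos: [0.6267, -0.0158, 0.0155]
tcp_rot: [2.747, 1.522, 0.002]
wrist_force: [-1.4, -0.2, 4.2]
width: 0.433
t 27.1 pos [ 0.6267 -0.0158  0.0155] w 0.433 F [-1.4 -0.2  4.2]
[[0.53, 0.848, 0.002], [0.848, -0.53, -0.001], [0.0, 0.002, -1.0]] q [-0.06  0.38  1.88 -0.    0.87  0.5 ]
"dx":-0.342,"dy":-0.010,"dz":-0.105,"ax":0.1,"ay":-0.1,"az":64.0
"dx":-0.342,"dy":-0.010,"dz":0.001,"ax":0.1,"ay":-0.1,"az":64.0
```

```bash
python3 -m inch '[{"dx":0,"dy":0,"dz":-0.04,"ax":0,"ay":0,"az":0,"fingers":-1},{"dx":0,"dy":0,"dz":-0.1,"ax":0,"ay":0,"az":0,"fingers":-1},{"dx":-0.342,"dy":-0.01,"dz":-0.105,"ax":0,"ay":0,"az":64,"fingers":-1},{"dx":-0.342,"dy":-0.01,"dz":-0.105,"ax":0,"ay":0,"az":64,"fingers":-1},{"dx":-0.342,"dy":-0.01,"dz":-0.105,"ax":0,"ay":0,"az":64,"fingers":-1},{"dx":-0.342,"dy":-0.01,"dz":-0.105,"ax":0,"ay":0,"az":64,"fingers":-1},{"dx":-0.342,"dy":-0.01,"dz":-0.105,"ax":0,"ay":0,"az":64,"fingers":-1},{"dx":-0.342,"dy":-0.01,"dz":-0.105,"ax":0,"ay":0,"az":64,"fingers":-1},{"dx":-0.342,"dy":-0.01,"dz":-0.105,"ax":0,"ay":0,"az":64,"fingers":-1},{"dx":-0.342,"dy":-0.01,"dz":-0.08,"ax":0,"ay":0,"az":64,"fingers":-1},{"dx":-0.342,"dy":-0.01,"dz":-0.05,"ax":0,"ay":0,"az":64,"fingers":-1},{"dx":-0.342,"dy":-0.01,"dz":-0.02,"ax":0,"ay":0,"az":64,"fingers":-1},{"dx":-0.342,"dy":-0.01,"dz":0,"ax":0,"ay":0,"az":64,"fingers":-1},{"dx":-0.342,"dy":-0.01,"dz":0.001,"ax":0,"ay":0,"az":64,"fingers":-1},{"dx":-0.342,"dy":-0.01,"dz":0.001,"ax":0,"ay":0,"az":64,"fingers":0.2},{"dx":-0.342,"dy":-0.01,"dz":0.001,"ax":0,"ay":0,"az":64,"fingers":0.2},{"dx":-0.342,"dy":-0.01,"dz":-0.04,"ax":0,"ay":0,"az":64,"fingers":0.2},{"dx":-0.342,"dy":-0.01,"dz":-0.1,"ax":0,"ay":0,"az":64,"fingers":0.2},{"dx":-0.342,"dy":-0.01,"dz":-0.15,"ax":0,"ay":0,"az":64,"fingers":0.7},{"dx":-0.342,"dy":-0.01,"dz":-0.15,"ax":0,"ay":0,"az":64,"fingers":0.7}]' 60
python3 - <<'E'
from h import *
st(); im,P,o=lumps(.036,.3)
to((.674,.038,.12,-90),(.672,.038,.016,-90))
E
```

```text
time: 29.6
tool_pos: [0.4401, -0.3028, 0.1719]
tcp_rot: [3.13, -0.164, 0.019]
wrist_force: [0.6, -0.5, -0.4]
width: 0.85
t 29.6 pos [ 0.4401 -0.3028  0.1719] w 0.85 F [ 0.6 -0.5 -0.4]
[[0.994, -0.105, 0.012], [-0.104, -0.994, -0.008], [0.012, 0.007, -1.0]] q [-0.65  0.03  1.98  0.    1.11  1.03]
lump p0.86 c=(0.515,-0.309) top 0.036 size 60x39 longdir -6 [416. 209. 429. 231.]
lump p0.74 c=(0.639,-0.321) top 0.036 size 60x39 longdir 82 [409. 170. 436. 188.]
lump p0.73 c=(0.671,0.038) top 0.039 size 57x36 longdir -89 [290. 158. 309. 172.]
lump p0.51 c=(0.427,-0.297) top 0.037 size 38x34 longdir 87 [411. 246. 425. 258.]
"dx":0.200,"dy":-0.362,"dz":0.047,"ax":0.1,"ay":-0.2,"az":-6.0
"dx":0.198,"dy":-0.362,"dz":0.151,"ax":0.1,"ay":-0.2,"az":-6.0
```

```bash
python3 -m inch '[{"dx":0.2,"dy":-0.362,"dz":0.047,"ax":0.1,"ay":-0.2,"az":-6,"fingers":0.7},{"dx":0.2,"dy":-0.362,"dz":0.047,"ax":0.1,"ay":-0.2,"az":-6,"fingers":0.7},{"dx":0.2,"dy":-0.362,"dz":0.047,"ax":0.1,"ay":-0.2,"az":-6,"fingers":0.7},{"dx":0.2,"dy":-0.362,"dz":0.047,"ax":0.1,"ay":-0.2,"az":-6,"fingers":0.7},{"dx":0.2,"dy":-0.362,"dz":0.047,"ax":0.1,"ay":-0.2,"az":-6,"fingers":0.7},{"dx":0.2,"dy":-0.362,"dz":0.047,"ax":0.1,"ay":-0.2,"az":-6,"fingers":0.7},{"dx":0.2,"dy":-0.362,"dz":0.047,"ax":0.1,"ay":-0.2,"az":-6,"fingers":0.7},{"dx":0.2,"dy":-0.362,"dz":0.047,"ax":0.1,"ay":-0.2,"az":-6,"fingers":0.7},{"dx":0.2,"dy":-0.362,"dz":0.08,"ax":0.1,"ay":-0.2,"az":-6,"fingers":0.7},{"dx":0.199,"dy":-0.362,"dz":0.11,"ax":0.1,"ay":-0.2,"az":-6,"fingers":0.7},{"dx":0.198,"dy":-0.362,"dz":0.135,"ax":0.1,"ay":-0.2,"az":-6,"fingers":0.7},{"dx":0.198,"dy":-0.362,"dz":0.151,"ax":0.1,"ay":-0.2,"az":-6,"fingers":0.7},{"dx":0.198,"dy":-0.362,"dz":0.151,"ax":0.1,"ay":-0.2,"az":-6,"fingers":0.7},{"dx":0.198,"dy":-0.362,"dz":0.151,"ax":0.1,"ay":-0.2,"az":-6,"fingers":-1},{"dx":0.198,"dy":-0.362,"dz":0.151,"ax":0.1,"ay":-0.2,"az":-6,"fingers":-1},{"dx":0.198,"dy":-0.362,"dz":0.151,"ax":0.1,"ay":-0.2,"az":-6,"fingers":-1},{"dx":0.198,"dy":-0.362,"dz":0.151,"ax":0.1,"ay":-0.2,"az":-6,"fingers":-1}]' 60
python3 - <<'E'
from h import *
st(); to((.581,-.316,.12,-96),(.581,-.316,.015,-96))
E
```

```text
time: 31.82
tool_pos: [0.673, 0.0384, 0.0165]
tcp_rot: [3.141, -0.0, 0.003]
wrist_force: [0.0, -0.8, 1.3]
width: 0.692
t 31.82 pos [0.673  0.0384 0.0165] w 0.692 F [ 0.  -0.8  1.3]
[[1.0, -0.0, 0.002], [-0.0, -1.0, -0.0], [0.002, 0.0, -1.0]] q [ 0.02  0.46  1.77 -0.    0.91  1.59]
"dx":-0.092,"dy":0.354,"dz":-0.104,"ax":0.0,"ay":-0.1,"az":6.0
"dx":-0.092,"dy":0.354,"dz":0.001,"ax":0.0,"ay":-0.1,"az":6.0
```

```bash
python3 -m inch '[{"dx":0,"dy":0,"dz":-0.04,"ax":0,"ay":0,"az":0,"fingers":-1},{"dx":0,"dy":0,"dz":-0.1,"ax":0,"ay":0,"az":0,"fingers":-1},{"dx":-0.092,"dy":0.354,"dz":-0.105,"ax":0,"ay":0,"az":6,"fingers":-1},{"dx":-0.092,"dy":0.354,"dz":-0.105,"ax":0,"ay":0,"az":6,"fingers":-1},{"dx":-0.092,"dy":0.354,"dz":-0.105,"ax":0,"ay":0,"az":6,"fingers":-1},{"dx":-0.092,"dy":0.354,"dz":-0.105,"ax":0,"ay":0,"az":6,"fingers":-1},{"dx":-0.092,"dy":0.354,"dz":-0.105,"ax":0,"ay":0,"az":6,"fingers":-1},{"dx":-0.092,"dy":0.354,"dz":-0.105,"ax":0,"ay":0,"az":6,"fingers":-1},{"dx":-0.092,"dy":0.354,"dz":-0.105,"ax":0,"ay":0,"az":6,"fingers":-1},{"dx":-0.092,"dy":0.354,"dz":-0.08,"ax":0,"ay":0,"az":6,"fingers":-1},{"dx":-0.092,"dy":0.354,"dz":-0.05,"ax":0,"ay":0,"az":6,"fingers":-1},{"dx":-0.092,"dy":0.354,"dz":-0.02,"ax":0,"ay":0,"az":6,"fingers":-1},{"dx":-0.092,"dy":0.354,"dz":0,"ax":0,"ay":0,"az":6,"fingers":-1},{"dx":-0.092,"dy":0.354,"dz":0.001,"ax":0,"ay":0,"az":6,"fingers":-1},{"dx":-0.092,"dy":0.354,"dz":0.001,"ax":0,"ay":0,"az":6,"fingers":0.75},{"dx":-0.092,"dy":0.354,"dz":0.001,"ax":0,"ay":0,"az":6,"fingers":0.75},{"dx":-0.092,"dy":0.354,"dz":-0.04,"ax":0,"ay":0,"az":6,"fingers":0.75},{"dx":-0.092,"dy":0.354,"dz":-0.1,"ax":0,"ay":0,"az":6,"fingers":0.75},{"dx":-0.092,"dy":0.354,"dz":-0.16,"ax":0,"ay":0,"az":6,"fingers":0},{"dx":-0.092,"dy":0.354,"dz":-0.16,"ax":0,"ay":0,"az":6,"fingers":-1}]' 60
python3 - <<'E'
from h import *
st(); im,P,o=lumps(.036,.3)
# drawer front
q=P.reshape(-1,3); q=q[(q[:,0]>.3)&(q[:,0]<.48)&(q[:,1]>.16)&(q[:,1]<.43)&(q[:,2]>.052)&(q[:,2]<.068)]
for y0 in np.arange(.17,.42,.03):
    w=q[(q[:,1]>y0)&(q[:,1]<y0+.03)]
    if len(w): print('y %.3f-%.3f xmin %.4f xmed %.4f n%d'%(y0,y0+.03,w[:,0].min(),np.median(w[:,0]),len(w)))
m=P.reshape(-1,3); m=m[(m[:,2]>.07)&(m[:,2]<.082)&(m[:,1]>.2)&(m[:,1]<.38)&(m[:,0]>.5)]
for a,b in ((.2,.23),(.28,.3),(.34,.37)):
    w=m[(m[:,1]>a)&(m[:,1]<b)]; print('carcass face x',a,np.sort(w[:,0])[:4])
q2=P.reshape(-1,3); q2=q2[(q2[:,0]>.36)&(q2[:,0]<.415)&(q2[:,1]>.24)&(q2[:,1]<.34)&(q2[:,2]>.025)&(q2[:,2]<.048)]
print('knob?',len(q2),q2.mean(0) if len(q2) else '')
cv2.imwrite('pics/t5.png',cv2.resize(im[130:280,150:460],(800,388),interpolation=2))
E
```

```text
time: 34.33
tool_pos: [0.5851, -0.3181, 0.1854]
tcp_rot: [3.13, -0.164, 0.024]
wrist_force: [0.5, 0.4, 0.8]
width: 0.461
t 34.33 pos [ 0.5851 -0.3181  0.1854] w 0.461 F [0.5 0.4 0.8]
[[0.994, -0.105, 0.015], [-0.105, -0.994, -0.008], [0.016, 0.007, -1.0]] q [-0.54  0.27  1.69  0.    1.17  1.14]
lump p0.81 c=(0.581,-0.313) top 0.037 size 58x39 longdir 86 [406. 191. 431. 204.]
lump p0.53 c=(0.516,-0.298) top 0.035 size 58x17 longdir -7 [412. 208. 422. 231.]
y 0.170-0.200 xmin 0.4084 xmed 0.4363 n108
y 0.200-0.230 xmin 0.4079 xmed 0.4136 n54
y 0.230-0.260 xmin 0.4076 xmed 0.4132 n52
y 0.260-0.290 xmin 0.4095 xmed 0.4127 n41
y 0.290-0.320 xmin 0.4091 xmed 0.4146 n42
y 0.320-0.350 xmin 0.4086 xmed 0.4140 n41
y 0.350-0.380 xmin 0.4080 xmed 0.4137 n49
y 0.380-0.410 xmin 0.4076 xmed 0.4302 n136
y 0.410-0.440 xmin 0.4103 xmed 0.4145 n4
carcass face x 0.2 [0.6302837  0.63039317 0.63049652 0.63050455]
carcass face x 0.28 [0.62982984 0.62988057 0.63003175 0.63005978]
carcass face x 0.34 [0.62875795 0.62941288 0.62941358 0.62975683]
knob? 38 [0.39963575 0.28808196 0.0396613 ]
```

View pics/t5.png

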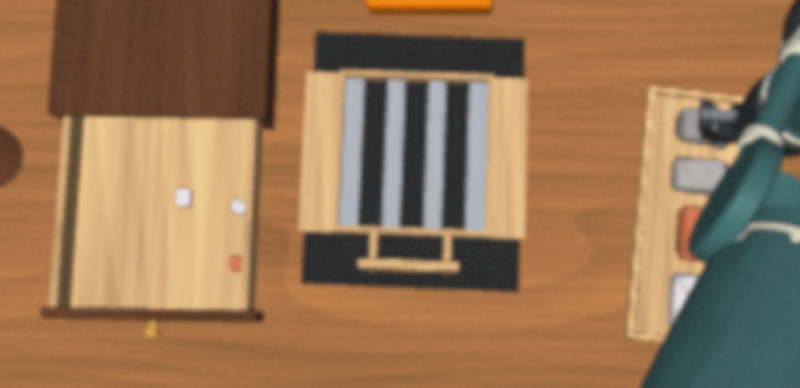

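```bash
python3 - <<'E'
from h import *
to((.345,.289,.15,-2),(.345,.289,.022,-2))
E
```

```text
"dx":-0.299,"dy":-0.577,"dz":0.026,"ax":0.3,"ay":-0.1,"az":-94.0
"dx":-0.299,"dy":-0.577,"dz":0.154,"ax":0.3,"ay":-0.1,"az":-94.0
```

```bash
python3 -m inch '[{"dx":-0.299,"dy":-0.577,"dz":0.026,"ax":0.3,"ay":-0.1,"az":-94,"fingers":-1},{"dx":-0.299,"dy":-0.577,"dz":0.026,"ax":0.3,"ay":-0.1,"az":-94,"fingers":-1},{"dx":-0.299,"dy":-0.577,"dz":0.026,"ax":0.3,"ay":-0.1,"az":-94,"fingers":-1},{"dx":-0.299,"dy":-0.577,"dz":0.026,"ax":0.3,"ay":-0.1,"az":-94,"fingers":-1},{"dx":-0.299,"dy":-0.577,"dz":0.026,"ax":0.3,"ay":-0.1,"az":-94,"fingers":-1},{"dx":-0.299,"dy":-0.577,"dz":0.026,"ax":0.3,"ay":-0.1,"az":-94,"fingers":-1},{"dx":-0.299,"dy":-0.577,"dz":0.026,"ax":0.3,"ay":-0.1,"az":-94,"fingers":-1},{"dx":-0.299,"dy":-0.577,"dz":0.026,"ax":0.3,"ay":-0.1,"az":-94,"fingers":-1},{"dx":-0.299,"dy":-0.577,"dz":0.026,"ax":0.3,"ay":-0.1,"az":-94,"fingers":-1},{"dx":-0.299,"dy":-0.577,"dz":0.026,"ax":0.3,"ay":-0.1,"az":-94,"fingers":-1},{"dx":-0.299,"dy":-0.577,"dz":0.026,"ax":0.3,"ay":-0.1,"az":-94,"fingers":-1},{"dx":-0.299,"dy":-0.577,"dz":0.026,"ax":0.3,"ay":-0.1,"az":-94,"fingers":-1},{"dx":-0.299,"dy":-0.577,"dz":0.026,"ax":0.3,"ay":-0.1,"az":-94,"fingers":-1},{"dx":-0.299,"dy":-0.577,"dz":0.026,"ax":0.3,"ay":-0.1,"az":-94,"fingers":-1},{"dx":-0.299,"dy":-0.577,"dz":0.07,"ax":0.3,"ay":-0.1,"az":-94,"fingers":-1},{"dx":-0.299,"dy":-0.577,"dz":0.12,"ax":0.3,"ay":-0.1,"az":-94,"fingers":-1},{"dx":-0.299,"dy":-0.577,"dz":0.15,"ax":0.3,"ay":-0.1,"az":-94,"fingers":-1},{"dx":-0.299,"dy":-0.577,"dz":0.154,"ax":0.3,"ay":-0.1,"az":-94,"fingers":-1},{"dx":-0.299,"dy":-0.577,"dz":0.154,"ax":0.3,"ay":-0.1,"az":-94,"fingers":-1}]' 60
python3 - <<'E'
from h import *
st(); to((.345,.289,.022,-2),(.57,.288,.022,-2))
im,P,o=lumps(.036,.3)
E
```

```text
time: 36.8
tool_pos: [0.346, 0.2887, 0.0226]
tcp_rot: [2.261, 2.181, 0.002]
wrist_force: [-0.1, 0.8, 0.1]
width: -0.0
t 36.8 pos [0.346  0.2887 0.0226] w -0.0 F [-0.1  0.8  0.1]
[[0.036, 0.999, 0.001], [0.999, -0.036, 0.001], [0.001, 0.001, -1.0]] q [ 0.64  0.08  2.25 -0.    0.81  0.68]
"dx":0.000,"dy":-0.001,"dz":0.001,"ax":0.1,"ay":-0.0,"az":-0.1
"dx":0.007,"dy":0.224,"dz":0.001,"ax":0.1,"ay":-0.0,"az":-0.1
lump p0.81 c=(0.440,-0.299) top 0.036 size 58x37 longdir -5 [409. 237. 422. 256.]
lump p0.80 c=(0.638,-0.321) top 0.037 size 61x39 longdir 84 [411. 172. 435. 190.]
lump p0.79 c=(0.581,-0.315) top 0.036 size 61x38 longdir 83 [408. 189. 433. 206.]
lump p0.66 c=(0.515,-0.309) top 0.036 size 59x39 longdir -6 [414. 206. 430. 233.]
```

```bash
python3 -m inch '[{"dx":0,"dy":0.015,"dz":0.001,"ax":0,"ay":0,"az":0,"fingers":-1},{"dx":0.001,"dy":0.025,"dz":0.001,"ax":0,"ay":0,"az":0,"fingers":-1},{"dx":0.001,"dy":0.032,"dz":0.001,"ax":0,"ay":0,"az":0,"fingers":-1},{"dx":0.001,"dy":0.04,"dz":0.001,"ax":0,"ay":0,"az":0,"fingers":-1},{"dx":0.002,"dy":0.052,"dz":0.001,"ax":0,"ay":0,"az":0,"fingers":-1},{"dx":0.002,"dy":0.066,"dz":0.001,"ax":0,"ay":0,"az":0,"fingers":-1},{"dx":0.003,"dy":0.08,"dz":0.001,"ax":0,"ay":0,"az":0,"fingers":-1},{"dx":0.003,"dy":0.095,"dz":0.001,"ax":0,"ay":0,"az":0,"fingers":-1},{"dx":0.004,"dy":0.11,"dz":0.001,"ax":0,"ay":0,"az":0,"fingers":-1},{"dx":0.004,"dy":0.125,"dz":0.001,"ax":0,"ay":0,"az":0,"fingers":-1},{"dx":0.005,"dy":0.14,"dz":0.001,"ax":0,"ay":0,"az":0,"fingers":-1},{"dx":0.005,"dy":0.155,"dz":0.001,"ax":0,"ay":0,"az":0,"fingers":-1},{"dx":0.006,"dy":0.17,"dz":0.001,"ax":0,"ay":0,"az":0,"fingers":-1},{"dx":0.006,"dy":0.185,"dz":0.001,"ax":0,"ay":0,"az":0,"fingers":-1},{"dx":0.006,"dy":0.197,"dz":0.001,"ax":0,"ay":0,"az":0,"fingers":-1},{"dx":0.007,"dy":0.207,"dz":0.001,"ax":0,"ay":0,"az":0,"fingers":-1},{"dx":0.007,"dy":0.215,"dz":0.001,"ax":0,"ay":0,"az":0,"fingers":-1},{"dx":0.007,"dy":0.22,"dz":0.001,"ax":0,"ay":0,"az":0,"fingers":-1},{"dx":0.007,"dy":0.222,"dz":0.001,"ax":0,"ay":0,"az":0,"fingers":-1},{"dx":0.007,"dy":0.222,"dz":0.001,"ax":0,"ay":0,"az":0,"fingers":-1}]' 60
python3 - <<'E'
from h import *
st()
im,d,K,V=cam('top')
cv2.imwrite('pics/t6.png',cv2.resize(im[85:275,130:280],(480,600),interpolation=2))
im,d,K,V=cam('scene'); P=cloud(d,K,V)
E
```

```text
time: 39.4
tool_pos: [0.5694, 0.2889, 0.0236]
tcp_rot: [2.26, 2.181, 0.008]
wrist_force: [-1.6, 0.2, -0.6]
width: 0.001
t 39.4 pos [0.5694 0.2889 0.0236] w 0.001 F [-1.6  0.2 -0.6]
[[0.035, 0.999, 0.004], [0.999, -0.035, 0.003], [0.003, 0.004, -1.0]] q [0.43 0.39 1.85 0.   0.89 0.47]
```

View pics/t6.png

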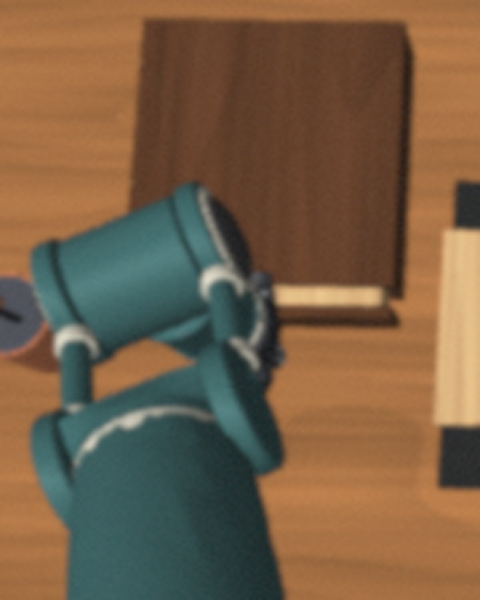

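```bash
python3 -m inch '[{"dx":0,"dy":0.004,"dz":0,"ax":0,"ay":0,"az":0,"fingers":-1},{"dx":0,"dy":0.008,"dz":0,"ax":0,"ay":0,"az":0,"fingers":-1},{"dx":0,"dy":0.011,"dz":0,"ax":0,"ay":0,"az":0,"fingers":-1},{"dx":0,"dy":0.013,"dz":0,"ax":0,"ay":0,"az":0,"fingers":-1},{"dx":0,"dy":0.013,"dz":0,"ax":0,"ay":0,"az":0,"fingers":-1}]' 60
python3 -m inch '[{"dx":0,"dy":0.002,"dz":0,"ax":0,"ay":0,"az":0,"fingers":-1},{"dx":0,"dy":0.004,"dz":0,"ax":0,"ay":0,"az":0,"fingers":-1},{"dx":0,"dy":0.004,"dz":0,"ax":0,"ay":0,"az":0,"fingers":-1}]' 60
```

```text
time: 40.12
tool_pos: [0.5828, 0.2884, 0.0238]
tcp_rot: [2.259, 2.181, 0.009]
wrist_force: [-2.1, 1.1, -0.4]
width: -0.001
time: 40.5
tool_pos: [0.5866, 0.2883, 0.0238]
tcp_rot: [2.26, 2.181, 0.008]
wrist_force: [-2.9, 2.1, 0.6]
width: -0.004
```

```bash
python3 -m inch '[{"dx":0,"dy":0.002,"dz":0,"ax":0,"ay":0,"az":0,"fingers":-1},{"dx":0,"dy":0.003,"dz":0,"ax":0,"ay":0,"az":0,"fingers":-1},{"dx":0,"dy":0.003,"dz":0,"ax":0,"ay":0,"az":0,"fingers":-1}]' 60
python3 -m inch '[{"dx":0,"dy":0.002,"dz":0,"ax":0,"ay":0,"az":0,"fingers":-1},{"dx":0,"dy":0.003,"dz":0,"ax":0,"ay":0,"az":0,"fingers":-1},{"dx":0,"dy":0.003,"dz":0,"ax":0,"ay":0,"az":0,"fingers":-1}]' 60
```

```text
time: 40.88
tool_pos: [0.5868, 0.2883, 0.0237]
tcp_rot: [-2.259, -2.18, -0.001]
wrist_force: [-10.6, 1.8, 5.8]
width: -0.001
time: 41.25
tool_pos: [0.5867, 0.2883, 0.0238]
tcp_rot: [-2.257, -2.178, 0.007]
wrist_force: [-11.6, 3.6, 6.6]
width: -0.0
```

Drawer hits its stop. Retreat, lift, and check.

```bash
python3 -m inch '[{"dx":0,"dy":-0.02,"dz":0,"ax":0,"ay":0,"az":0,"fingers":-1},{"dx":0,"dy":-0.07,"dz":0,"ax":0,"ay":0,"az":0,"fingers":-1},{"dx":0,"dy":-0.13,"dz":-0.03,"ax":0,"ay":0,"az":0,"fingers":-1},{"dx":0,"dy":-0.18,"dz":-0.09,"ax":0,"ay":0,"az":0,"fingers":-1},{"dx":0,"dy":-0.2,"dz":-0.15,"ax":0,"ay":0,"az":0,"fingers":-1},{"dx":0,"dy":-0.2,"dz":-0.2,"ax":0,"ay":0,"az":0,"fingers":-1},{"dx":0,"dy":-0.2,"dz":-0.2,"ax":0,"ay":0,"az":0,"fingers":-1}]' 60
python3 - <<'E'
from h import *
st(); im,P,o=lumps(.036,.3)
a=cv2.resize(im[85:285,90:530],(800,364),interpolation=2); cv2.imwrite('pics/t7.png',a)
for t in ('pencil_cup','tumbler','stapler'):
    m=bot.masks_of('top',t)[0]; print(t,m['p'],np.round(m['box']))
q=P.reshape(-1,3); q=q[(q[:,0]>.5)&(q[:,0]<.66)&(q[:,1]>.2)&(q[:,1]<.38)&(q[:,2]>.05)&(q[:,2]<.068)]; print('front top x',np.percentile(q[:,0],[5,50,95]) if len(q) else None)
# sieve pose via grip top
g=P.reshape(-1,3); g=g[(g[:,2]>.058)&(g[:,2]<.075)&(g[:,0]>.42)&(g[:,0]<.52)&(abs(g[:,1])<.1)]; print('grip',cv2.minAreaRect(g[:,:2].astype(np.float32)*1000))
im2,*_=cam('scene'); cv2.imwrite('pics/s7.png',im2[130:330,150:550].repeat(2,0).repeat(2,1))
E
```

```text
time: 42.12
tool_pos: [0.392, 0.2974, 0.2324]
tcp_rot: [-2.259, -2.181, -0.016]
wrist_force: [0.1, 0.5, -0.1]
width: -0.003
t 42.12 pos [0.392  0.2974 0.2324] w -0.003 F [ 0.1  0.5 -0.1]
[[0.035, 0.999, 0.006], [0.999, -0.035, 0.008], [0.008, 0.006, -1.0]] q [ 0.6  -0.09  1.99  0.    1.24  0.63]
lump p0.87 c=(0.582,-0.314) top 0.037 size 61x39 longdir 84 [408. 189. 430. 205.]
lump p0.73 c=(0.439,-0.299) top 0.037 size 60x39 longdir -7 [409. 234. 424. 259.]
lump p0.59 c=(0.514,-0.309) top 0.036 size 59x39 longdir -6 [413. 208. 431. 231.]
lump p0.50 c=(0.638,-0.321) top 0.037 size 60x38 longdir 82 [410. 171. 437. 188.]
pencil_cup 0.56 [110. 169. 158. 205.]
tumbler 0.55 [473. 186. 514. 216.]
stapler 0.92 [294. 114. 345. 135.]
front top x [0.61965644 0.62484273 0.63056904]
grip ((471.18316650390625, 13.623104095458984), (107.2489242553711, 10.002470970153809), 89.09784698486328)
```

View pics/t7.png

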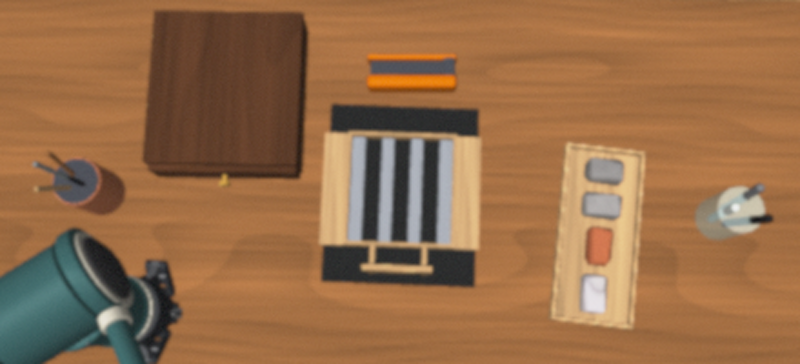

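View pics/s7.png

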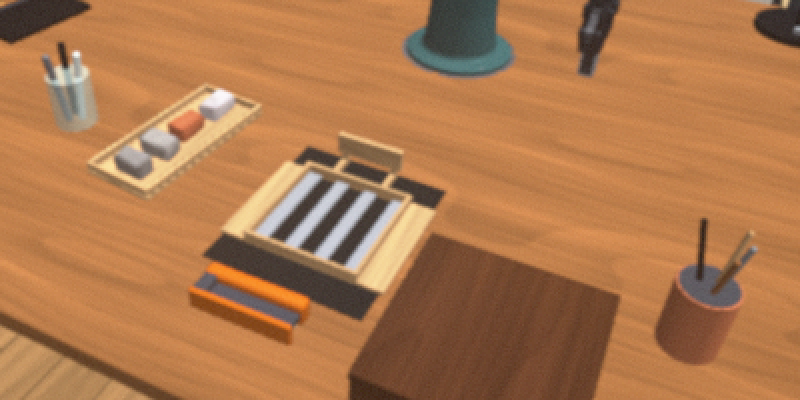

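```bash
python3 -c "
from workcell import bot
print(bot.finish_job())"
```

```text
the job is handed in; nothing more can be done
None
```

The job is done and handed in at about 42 s of the 208 s allowed.

- **Shaking:** I lifted the sieve about 15 mm clear of the drawer and shook it in two bursts. All three small stones dropped into the drawer, and none were left in the sieve.
- **Sieve:** It sits flat on the desk pad, about 5 mm off centre by my measurement.
- **Large stones:** All four are lying flat, side by side in the pencil tray. None of them appeared to get knocked aside during the run.
- **Drawer:** I pushed it in until it stopped, with the wrist force rising to about 12 N. The front now sits against the carcass. I counted the small stones before closing it, so that count was not repeated with the drawer shut.
- **Other objects:** The pencil cup, tumbler and stapler show within about 3 pixels of where they started, which is within the detection noise. The robot was clear of everything at the end.

No check failed. One move command was refused at the start because its rows were incomplete; nothing moved.

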